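# Set out the bench for a gravimetric determination

## Task

Set out the bench for a gravimetric determination: stand the beaker in the middle of the hotplate stirrer's white plate, stand the crucible in the middle of the balance pan and put its lid on it, and stand both brown bottles in the spill tray one behind the other, the reagent bottle in the middle of the back half and the short dropper bottle in front of it, in the middle of the half nearest the robot. Set each thing down gently without dropping it, do not press hard on the balance, keep everything upright, leave the conical flask and the wash bottle where they are, and let go of everything at the end.

Things in the scene. Friction and masses are not known exactly. Their poses are not given: they have to be found in the camera images.
- stirrer_plate (a point): Hotplate stirrer, fixed, a white housing 200 mm deep and 150 mm wide with two black knobs on its front (robot's) side. This point is the centre of the top face of its square white ceramic plate (130 x 130 mm), 75 mm above the bench; x points to the back of the stirrer, y to its left as seen from the robot, z up. The housing reaches from 130 mm in front of this point to 70 mm behind it.
- balance_pan (a point): Precision balance, fixed, a flat white housing 200 mm deep and 180 mm wide with a display on its front (robot's) side. This point is the centre of the top face of its round steel pan (110 mm across), 70 mm above the bench; x points to the back, y left as seen from the robot, z up. The pan does not sink. The housing reaches from 125 mm in front of this point to 75 mm behind it.
- tray_floor (a point): Spill tray, fixed, an open grey plastic tray 190 mm deep (x) and 120 mm wide (y), walls 4 mm thick and 18 mm high. This point is the centre of its inner floor, 4 mm above the bench; x points to the back (away from the robot), y left, z up. The middle of the back half lies at x = +45 mm, the middle of the front half at x = -45 mm.
- beaker_mid (a point): Empty glass beaker, loose, 52 mm across with straight sides and a thin green rim with a small spout, 70 mm high, wall 3 mm, 50 to 80 g. This point is its centre, 35 mm above its underside; z is its upright axis.
- crucible_mid (a point): White porcelain crucible, loose, open on top, 45 mm high, 46 mm across at the rim, narrowing to 31 mm at the foot (45 mm across at 26 mm height, nearly straight from there up); 38 mm clear inside the rim; 35 to 60 g. This point is its centre, 22.5 mm above its underside; z is its upright axis.
- lid_knob (a point): White porcelain lid of the crucible, loose, lying knob up: a disc 48 mm across, a knob 11 mm across and 11 mm high on top, and beneath a spigot 33 mm across and 3 mm high that drops inside the rim; 17.5 mm high in all, 14 to 24 g. This point is the middle of the knob, 12.5 mm above the spigot's foot; with the lid seated it is 32 mm above the crucible's centre. z points up through the knob.
- bottle_mid (a point): Brown glass reagent bottle, loose, the larger of the two brown bottles: 52 mm across and straight up to 64 mm, black screw cap 38 mm across, 92 mm high in all, 135 to 220 g. This point is its centre, 46 mm above its underside; z is its upright axis.
- dropper_mid (a point): Brown glass dropper bottle, loose, the smaller brown bottle: 32 mm across and straight up to 40 mm, then a black collar 23 mm across and a rubber teat 15 mm across, 76 mm high in all, 40 to 65 g. This point is half-way up, 38 mm above its underside; z is its upright axis.
- flask_mid (a point): Stoppered conical flask, a bystander to be left alone: 68 mm across at the foot, 118 mm high. This point is on its axis, 55 mm above its underside.
- wash_mid (a point): White plastic wash bottle, a bystander to be left alone: 56 mm across, 130 mm high, with a bent thin spout that reaches 168 mm high and 53 mm sideways. This point is on its axis, 55 mm above its underside.
Things that resemble listed ones, but are neither listed nor needed, are in the scene too. What is shaped like the part that bears beaker_mid but pink, red or turquoise is not meant.

How it is judged:
By the outcome, as a careful person would: the job done as asked, in the order asked, and still so for the second after the job is handed in, with the robot touching nothing.
It also fails if it takes over 128 s, if anything falls off the work surface, if the arm or the gripper's body presses on something with over 40 N, if the wrist force passes 120 N, or if a joint passes its speed limit or range.

## Robot

A 6-joint arm with a two-finger parallel gripper is mounted at the origin on the work surface. World frame = base frame: x ahead of the robot, y to its left, z up, the work surface at z = 0. Lengths are in m, angles in rad, forces in N, time in s.
With the tool pointing down it reaches from about 0.35 to 0.775 m from the base axis. Payload 7.3 kg.
Tool frame: the origin (TCP) lies at the very end of the fingers, on their centre line; the grasp point (between the pads) lies 19 mm behind it; z points along the fingers, y is the direction in which the jaws open and shut (so a half turn about z gives the same grasp; the last joint's range is limited). The gripper opens to 92 mm and grips with 3 to 60 N. Pads are 19 mm wide; open, the fingers measure 130 mm over their backs; the gripper's body (75 mm by 190 mm) begins 47 mm behind the grasp point.
Start: joints at [-1.453, 0.342, 1.524, -0, 1.275, -0.146], TCP at [0.137, -0.507, 0.227] pointing down, gripper open.
Joint ranges: [-2.53, 2.53], [-0.77, 2.02], [0.04, 2.7], [-1, 4.14], [0.28, 2.66], [-3.11, 3.11]. Speed limits (rad/s): [2.57, 2.57, 3.14, 3.14, 3.14, 3.14].

## Interface

Orientations are given as a rotation vector (axis times angle).
In Python, from cell import get_obs, read_camera, finish_job gives the robot as it stands. The module is installed in compiled form; this text tells all that it offers.
- The arm moves only by the tool servo_tool, never from a script. Its argument "moves" is a list of rows, each a list of 4 numbers: the shift along the world's x, y, z in m, then the turn about the world's z in degrees. A call has 1 to 12 rows; each row shifts and turns the commanded pose from where the row before left it; what a row does not reach is not made up. A row lasts 1/10 s, in which the tool goes at most 50 mm and 8.59 degrees, less where a joint would pass 70% of its speed; a pose out of reach is approached as far as the arm can. A call with a gripper value outside its range is refused whole. "hand" is the opening, from 0 (shut) to 1 (fully open), set as the call begins (left out, the last holds). The fingers move at their own pace and stop on an object; "newtons" is the grip in N (left out, the last holds). Time passes only in rows, so rows that do not move let the fingers close. It gives the time, the measured TCP pose, the force and the opening at its end, in the units of the state.
- get_obs(): the state, without advancing time (a new reading comes with each control period).
- read_camera(name): name is "side" or "top"; returns a dict with "img" (400x640x3 uint8, blue, green, red), "intrinsics" (3x3 intrinsics, pixels), "k1" (the pictures are not rectified: a ray, as slopes to the right and down, at radius r is drawn at 1 + k1 r^2 times it, then the intrinsics apply), "world_from_camera" (4x4, takes a point from camera to world coordinates). Camera axes: x right, y down, z forward; pixel columns grow to the right and rows downward; lengths in m; the calibration is good to about 2 mm. A picture is of the moment at which its call begins. There is no depth.
- finish_job(): hands the job in, once; it reports no verdict.
The state is a dict: "time_s": time; "q": joint angles; "joint_vel": joint speeds; "joint_torque": joint torques, N m; "tool_pos": TCP position; "eef_rot": TCP orientation; "force": force on the tool from outside, world axes, zero at the start; "ft_torque": the same for the moment, N m; "grip_width": finger opening in m.
Only numpy, scipy, OpenCV 4.12 (cv2) and the standard library are available. Lean on these libraries where they do the work, as an engineer would, in place of code of your own. Each camera call takes 0.05 s, during which the arm holds its last target.

## Working session

There is one attempt and no reset: what is moved stays moved. The work goes in short steps, Python scripts to look and compute and a tool call to move; the robot and the scene stay as the last step left them, time stands still between calls to the robot, and variables do not carry over. Pictures are saved under pics/ and viewed, and the job is handed in when it is done.

Besides the shell and the picture viewer there is one more tool, called after "Emit:" by a JSON object that holds its "name" and its "arguments". servo_tool: Moves the arm, as the interface text tells. Its arguments: {"type":"object","properties":{"moves":{"type":"array"},"hand":{"type":"number"},"newtons":{"type":"number"}},"required":["moves"]}

```bash
mkdir -p pics
cat > h.py <<'E'
import numpy as np,cv2
from cell import get_obs,read_camera
def snap(tag):
    out={}
    for n in("top","side"):
        c=read_camera(n); cv2.imwrite(f"pics/{n}_{tag}.png",c["img"]); np.savez(f"pics/{n}_{tag}.npz",**c); out[n]=c
    return out
def load(n,tag): return dict(np.load(f"pics/{n}_{tag}.npz"))
def ray(c,u,v):
    K=np.array(c["intrinsics"]);k=float(c["k1"])
    p=cv2.undistortPoints(np.array([[[u,v]]],float),K,np.array([k,0,0,0,0.]),).ravel()
    T=np.array(c["world_from_camera"]); d=T[:3,:3]@np.array([p[0],p[1],1]); return T[:3,3],d/np.linalg.norm(d)
def atz(c,u,v,z):
    o,d=ray(c,u,v); return o+d*(z-o[2])/d[2]
def proj(c,P):
    T=np.linalg.inv(np.array(c["world_from_camera"])); P=np.atleast_2d(np.array(P,float))
    r=cv2.projectPoints(P,cv2.Rodrigues(T[:3,:3])[0],T[:3,3],np.array(c["intrinsics"]),np.array([float(c["k1"]),0,0,0,0.]))[0]
    return r.reshape(-1,2)
E
python3 - <<'E'
from h import *
o=snap("0")
for n in o:print(n,o[n]["intrinsics"],o[n]["k1"],np.round(o[n]["world_from_camera"],3))
print(get_obs())
E
```

```text
top [[430.91596568   0.         313.48138069]
 [  0.         430.91596568 195.48458881]
 [  0.           0.           1.        ]] 0.015803363911026685 [[-0.018 -0.984  0.177  0.266]
 [-1.     0.02   0.008  0.033]
 [-0.011 -0.177 -0.984  1.177]
 [ 0.     0.     0.     1.   ]]
side [[443.33214573   0.         323.79875866]
 [  0.         443.33214573 190.98011128]
 [  0.           0.           1.        ]] -0.08978944649875277 [[-0.99  -0.097  0.102  0.329]
 [-0.14   0.623 -0.769  0.986]
 [ 0.011 -0.776 -0.631  0.865]
 [ 0.     0.     0.     1.   ]]
{'time_s': 0.1, 'q': array([-1.45299982e+00,  3.42633514e-01,  1.52489737e+00, -1.04898423e-05,
        1.27539856e+00, -1.46005582e-01]), 'joint_vel': array([-0.00346931, -0.00032517, -0.00211297, -0.00022169,  0.00070238,
        0.00037761]), 'joint_torque': array([ 1.88042235e-03, -4.32004094e+01, -2.44695389e+01,  7.18342303e-02,
        5.25869080e-02, -5.24531765e-05]), 'tool_pos': array([ 0.13686902, -0.50648017,  0.22613302]), 'eef_rot': array([-3.11297789e+00, -4.13007796e-01, -1.38513510e-05]), 'force': array([-0.04832595, -0.31899427,  0.42384918]), 'ft_torque': array([-0.03119322, -0.01814481, -0.02395048]), 'grip_width': 0.0919072208849003}
```

View pics/top_0.png

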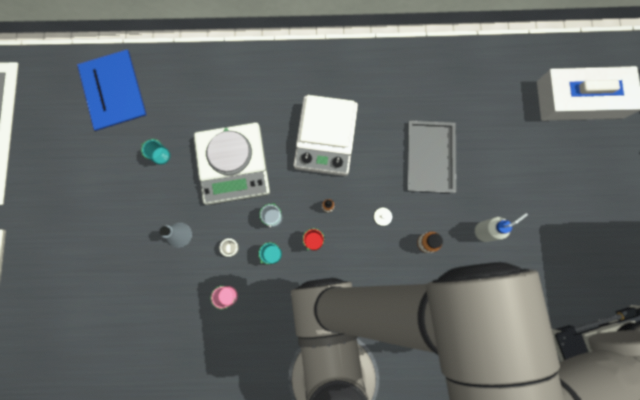

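View pics/side_0.png

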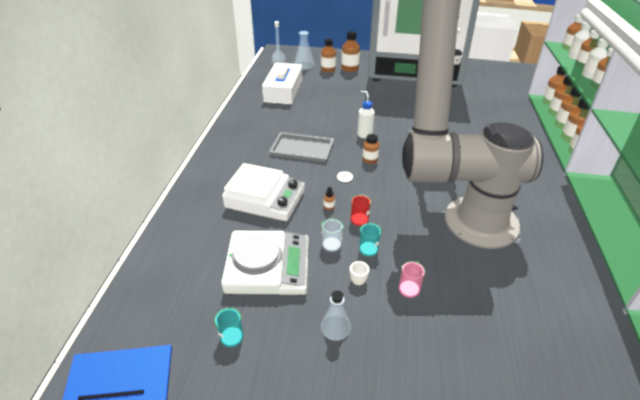

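Top view: the beaker candidates are clear (270,215), turquoise (270,253) and (156,151), red (313,239) and pink (224,296). Only the clear one at (270,215) fits. The rest are the crucible (229,247), lid (383,216), reagent bottle (430,242), dropper (328,205), tray (431,157), stirrer (327,125) and balance (229,152). I'll enlarge to confirm.

Run:
```python
import cv2,numpy as np
a=cv2.imread('pics/top_0.png')[85:275,185:465]; cv2.imwrite('pics/topcrop0.png',cv2.resize(a,None,fx=2.85,fy=2.85,interpolation=cv2.INTER_CUBIC))
b=cv2.imread('pics/side_0.png')[120:300,210:440]; cv2.imwrite('pics/sidecrop0.png',cv2.resize(b,None,fx=3.3,fy=3.3,interpolation=cv2.INTER_CUBIC))
```

```text
(no output)
```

View pics/topcrop0.png

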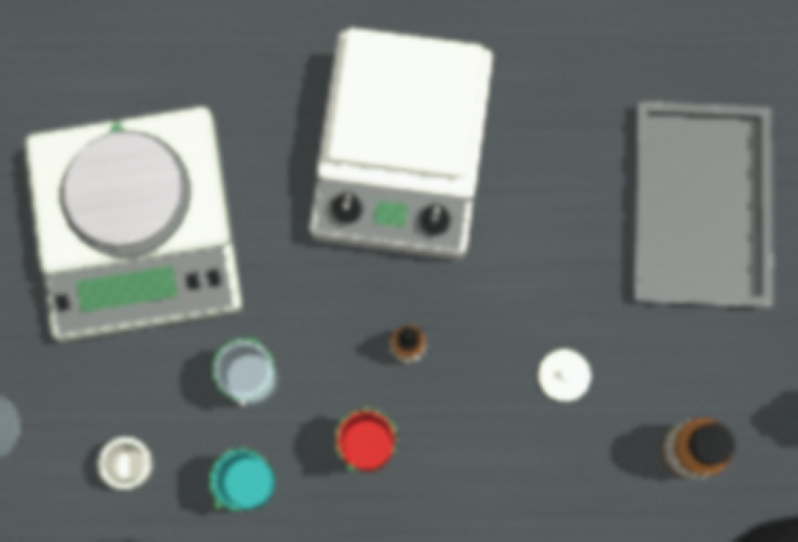

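View pics/sidecrop0.png

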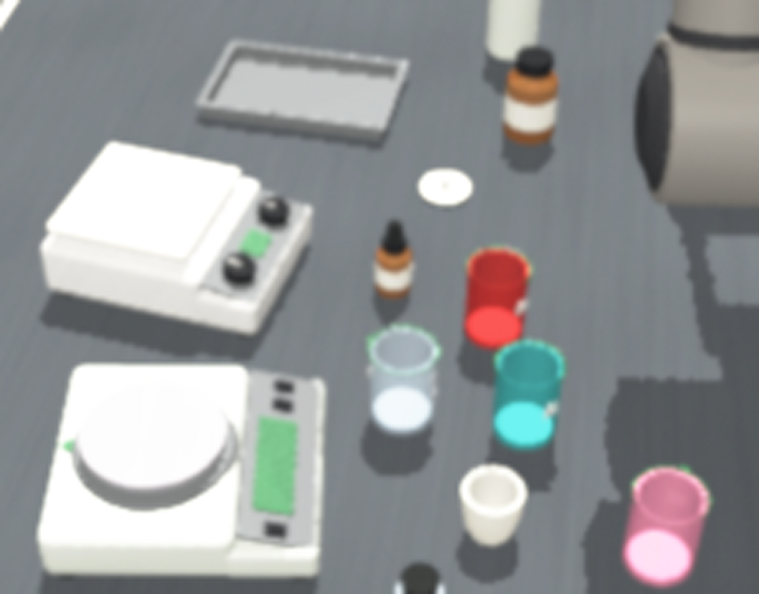

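```bash
cat > ov.py <<'E'
from h import *
def circ(cx,cy,z,r,n=60):
    t=np.linspace(0,2*np.pi,n); return np.c_[cx+r*np.cos(t),cy+r*np.sin(t),np.full(n,z)]
def rect(cx,cy,z,x0,x1,y0,y1,yaw):
    P=np.array([[x0,y0],[x1,y0],[x1,y1],[x0,y1],[x0,y0]]); R=np.array([[np.cos(yaw),-np.sin(yaw)],[np.sin(yaw),np.cos(yaw)]])
    P=P@R.T+[cx,cy]; return np.c_[P,np.full(5,z)]
def overlay(c,curves,box,s,fn):
    x0,y0,x1,y1=box; im=cv2.resize(c["img"][y0:y1,x0:x1],None,fx=s,fy=s,interpolation=cv2.INTER_CUBIC)
    for C,col in curves:
        p=(proj(c,C)-[x0-.5,y0-.5])*s-.5
        cv2.polylines(im,[np.round(p*8).astype(np.int32)],False,col,1,cv2.LINE_AA,3)
    cv2.imwrite(fn,im)
E
python3 - <<'E'
from h import *
t=load("top","0");s=load("side","0")
T=lambda x,y,z:np.round(atz(t,x/2.85+185-.3,y/2.85+85-.3,z),4)
S=lambda x,y,z:np.round(atz(s,x/3.3+210-.35,y/3.3+120-.35,z),4)
print("beaker",T(243,371,.07),S(403,350,.07),S(402,411,.003),T(249,376,.003))
print("cruc",T(125,463,.045),S(493,495,.045))
print("lid",T(565,375,.007),S(445,187,.007))
print("bottle cap",T(712,444,.092),S(535,61,.092))
print("dropper",T(409,339,.076),S(394,228,.076))
print("pan",T(123,190,.07),S(152,438,.07))
print("plate",[T(*p,.075) for p in[(343,27),(492,47),(470,182),(328,163)]])
print("plate side",[S(*p,.075) for p in[(112,145),(245,167),(180,258),(48,223)]])
print("tray",[T(*p,.022) for p in[(637,103),(772,107),(772,305),(634,303)]])
print("trayS",[S(*p,.022) for p in[(233,42),(408,64),(383,128),(200,103)]])
E
```

```text
beaker [0.416  0.1557 0.07  ] [0.4171 0.1545 0.07  ] [0.4162 0.156  0.003 ] [0.4201 0.1573 0.003 ]
cruc [0.3364 0.2669 0.045 ] [0.3352 0.2711 0.045 ]
lid [ 0.4147 -0.146   0.007 ] [ 0.4127 -0.1446  0.007 ]
bottle cap [ 0.3406 -0.2587  0.092 ] [ 0.3379 -0.251   0.092 ]
dropper [0.4416 0.0043 0.076 ] [0.4433 0.0112 0.076 ]
pan [0.5887 0.2679 0.07  ] [0.588 0.276 0.07 ]
plate [array([0.7434, 0.0599, 0.075 ]), array([ 0.7201, -0.081 ,  0.075 ]), array([ 0.5882, -0.0559,  0.075 ]), array([0.6094, 0.0758, 0.075 ])]
plate side [array([ 0.7178, -0.0717,  0.075 ]), array([ 0.5887, -0.0569,  0.075 ]), array([0.6158, 0.0774, 0.075 ]), array([0.7404, 0.049 , 0.075 ])]
tray [array([ 0.6805, -0.2266,  0.022 ]), array([ 0.6733, -0.358 ,  0.022 ]), array([ 0.4762, -0.3433,  0.022 ]), array([ 0.4808, -0.2126,  0.022 ])]
trayS [array([ 0.6674, -0.3499,  0.022 ]), array([ 0.473 , -0.3353,  0.022 ]), array([ 0.4831, -0.2128,  0.022 ]), array([ 0.6751, -0.2282,  0.022 ])]
```

```bash
cat > fit.py <<'E'
from ov import *
import sys
G=dict(beaker=(.417,.156),cruc=(.336,.268),lid=(.414,-.1455),bottle=(.3395,-.256),drop=(.4425,.0065),pan=(.5885,.271),plate=(.6655,-.0005,np.radians(-9)),tray=(.577,-.283,np.radians(-4)))
def curves(G):
    r=(0,0,255);g=(0,255,0);y=(0,255,255);L=[]
    L+=[(circ(*G['beaker'],.07,.026),r),(circ(*G['beaker'],0,.026),y)]
    L+=[(circ(*G['cruc'],.045,.023),r),(circ(*G['cruc'],0,.0155),y)]
    L+=[(circ(*G['lid'],.0065,.024),r),(circ(*G['lid'],.0175,.0055),y)]
    L+=[(circ(*G['bottle'],.092,.019),r),(circ(*G['bottle'],0,.026),y),(circ(*G['bottle'],.064,.026),y)]
    L+=[(circ(*G['drop'],.076,.0075),r),(circ(*G['drop'],0,.016),y),(circ(*G['drop'],.04,.016),y)]
    L+=[(circ(*G['pan'],.07,.055),r)]
    x,yy,a=G['plate'];L+=[(rect(x,yy,.075,-.065,.065,-.065,.065,a),r),(rect(x,yy,0,-.13,.07,-.075,.075,a),y)]
    x,yy,a=G['tray'];L+=[(rect(x,yy,.022,-.095,.095,-.06,.06,a),r),(rect(x,yy,0.,-.095,.095,-.06,.06,a),y)]
    return L
def both(G,tag,out):
    overlay(load("top",tag),curves(G),(185,85,465,275),2.85,f"pics/ovt_{out}.png")
    overlay(load("side",tag),curves(G),(210,120,440,300),3.3,f"pics/ovs_{out}.png")
if __name__=="__main__": both(G,"0",sys.argv[1])
E
python3 fit.py a
```

```text
(no output)
```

View pics/ovt_a.png

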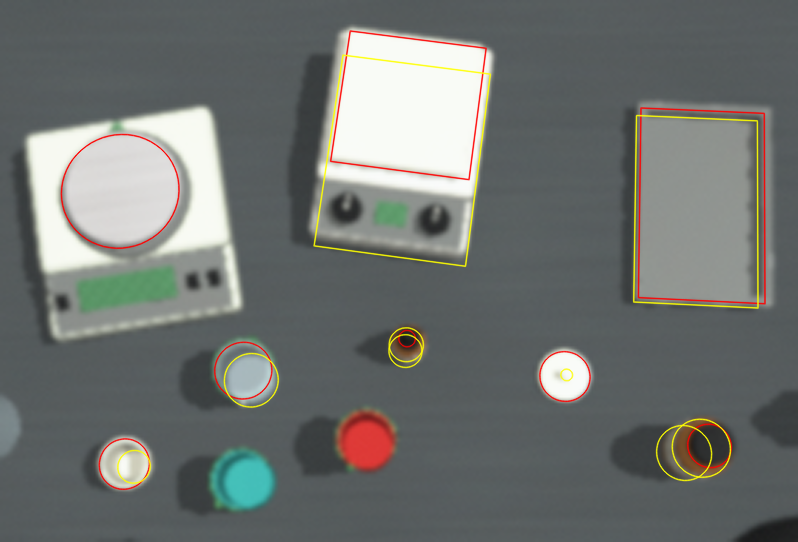

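View pics/ovs_a.png

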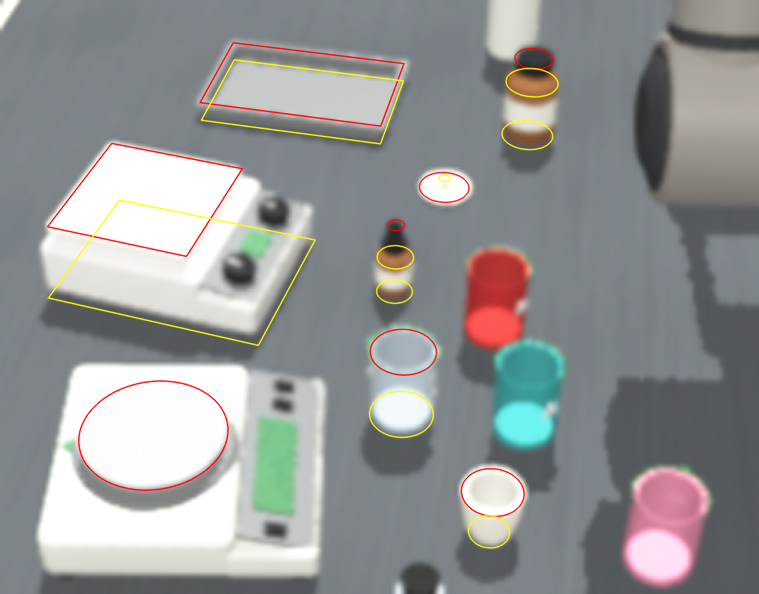

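Run:
```python
from h import *
t=load("top","0");s=load("side","0")
a=cv2.resize(t["img"][195:270,215:295],(400,375),interpolation=cv2.INTER_CUBIC)
b=cv2.resize(s["img"][205:280,305:385],(400,375),interpolation=cv2.INTER_CUBIC)
cv2.imwrite("pics/bk.png",np.hstack([a,b]))
T=lambda x,y,z:np.round(atz(t,x,y,z),3)
print("flask base",T(180,235,.0),"wash base",T(487,231,0),"turq",T(271,254,0),"red",T(314,240,0))
```

```text
flask base [0.375 0.41  0.   ] wash base [ 0.37  -0.427  0.   ] turq [0.319 0.161 0.   ] red [0.354 0.043 0.   ]
```

View pics/bk.png

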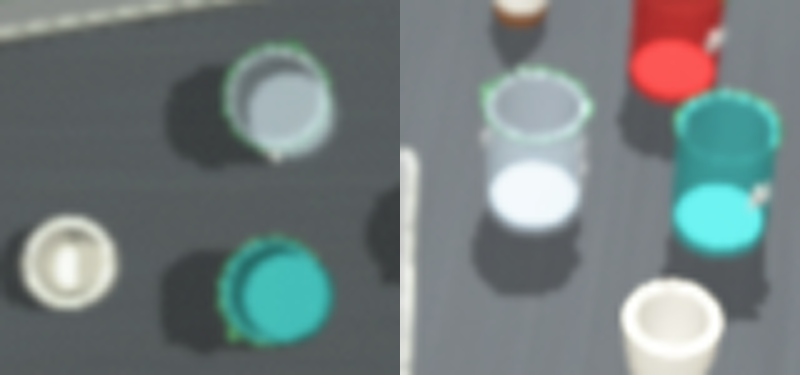

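Emit:
{"name": "servo_tool", "arguments": {"moves": [[0.03,0.026,0,-2],[0.03,0.026,0,-2],[0.03,0.026,0,-2],[0.03,0.026,0,-2],[0.03,0.026,0,-2],[0.03,0.026,0,-2],[0.03,0.026,0,-2],[0.03,0.026,0,-1],[0.004,0.045,0,0],[0.004,0.045,0,0],[0.004,0.045,0,0],[0.004,0.045,0,0]], "hand": 1}}

```text
time_s: 1.3
tool_pos: [0.3926, -0.117, 0.2265]
eef_rot: [-3.141, -0.003, 0.001]
force: [0.0, 0.2, -0.7]
grip_width: 0.0919
```

Emit:
{"name": "servo_tool", "arguments": {"moves": [[0.004,0.045,0,0],[0.004,0.045,0,0],[0.004,0.045,0,0],[0.004,0.045,-0.01,0],[0.004,0.045,-0.02,0],[0.004,0.045,-0.02,0],[0,0,-0.02,0],[0,0,0,0],[0,0,0,0],[0,0,0,0]]}}

```text
time_s: 2.3
tool_pos: [0.4176, 0.1504, 0.1577]
eef_rot: [-3.142, -0.001, -0.002]
force: [0.3, -0.8, 0.5]
grip_width: 0.0921
```

The crop confirms the clear beaker, with its spout pointing to the back (+x), so a grip along y avoids it. Next I check the camera calibration against the known TCP.

Run:
```python
from ov import *
o=snap("1"); p=get_obs()["tool_pos"]; print(p)
r=(0,0,255)
L=[]
for sgn in(1,-1):
    yy=p[1]+sgn*.046
    L.append((np.array([[p[0]-.0095,yy,p[2]],[p[0]+.0095,yy,p[2]],[p[0]+.0095,yy,p[2]+.04],[p[0]-.0095,yy,p[2]+.04],[p[0]-.0095,yy,p[2]]]),r))
overlay(o["top"],L,(220,150,340,250),3.3,"pics/c1t.png")
overlay(o["side"],L,(270,150,390,250),3.3,"pics/c1s.png")
cv2.imwrite("pics/c1.png",np.hstack([cv2.imread("pics/c1t.png"),cv2.imread("pics/c1s.png")]))
```

```text
[0.41766273 0.15041909 0.15777657]
```

View pics/c1.png

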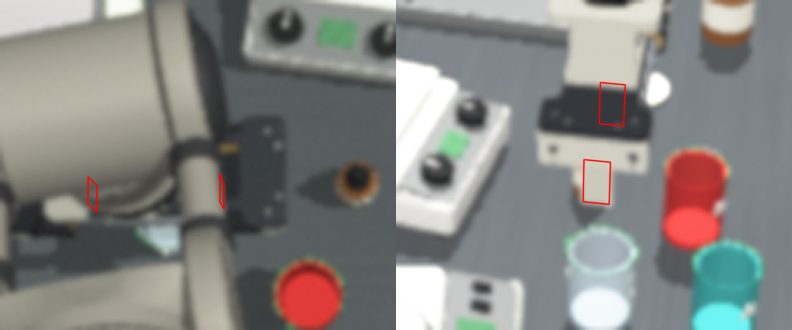

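Run:
```python
from ov import *
o=load("side","1"); p=[.4177,.1504,.1578]
L=[]
for yb in(.046,.065):
    yy=p[1]+yb
    L.append((np.array([[p[0]-.0095,yy,p[2]],[p[0]+.0095,yy,p[2]],[p[0]+.0095,yy,p[2]+.02],[p[0]-.0095,yy,p[2]+.02],[p[0]-.0095,yy,p[2]]]),(0,0,255)))
overlay(o,L,(305,185,355,245),8,"pics/c2.png");overlay(o,[],(305,185,355,245),8,"pics/c2b.png")
cv2.imwrite("pics/c2.png",np.hstack([cv2.imread("pics/c2.png"),cv2.imread("pics/c2b.png")]))
```

```text
(no output)
```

View pics/c2.png

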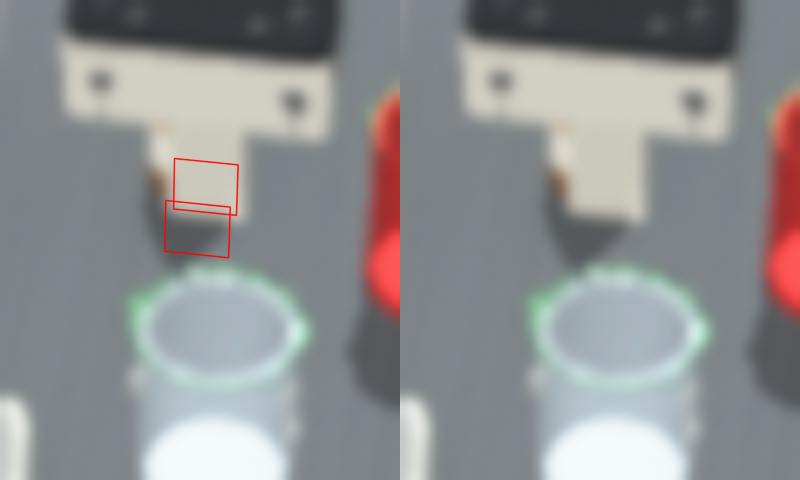

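Emit:
{"name": "servo_tool", "arguments": {"moves": [[0,0.005,-0.02,0],[0,0,-0.02,0],[0,0,-0.02,0],[0,0,-0.02,0],[0,0,-0.02,0],[0,0,-0.02,0],[0,0,-0.015,0],[0,0,0,0],[0,0,0,0]]}}

```text
time_s: 3.3
tool_pos: [0.4175, 0.1558, 0.0224]
eef_rot: [-3.142, -0.002, -0.001]
force: [-0.4, -0.2, 1.3]
grip_width: 0.0919
```

Emit:
{"name": "servo_tool", "arguments": {"moves": [[0,0,0,0],[0,0,0,0],[0,0,0,0],[0,0,0,0],[0,0,0,0],[0,0,0,0],[0,0,0,0],[0,0,0,0]], "hand": 0, "newtons": 10}}

```text
time_s: 4.1
tool_pos: [0.4169, 0.1562, 0.0218]
eef_rot: [3.142, 0.003, 0.0]
force: [-1.3, 0.1, 2.5]
grip_width: 0.0509
```

Emit:
{"name": "servo_tool", "arguments": {"moves": [[0,0,0.005,0],[0,0,0.015,0],[0,0,0.02,0],[0,0,0.03,0],[0,0,0.03,0],[0,0,0.02,0],[0,0,0.01,0],[0,0,0,0],[0,0,0,0]]}}

```text
time_s: 5.0
tool_pos: [0.4164, 0.156, 0.151]
eef_rot: [3.141, 0.003, -0.002]
force: [-0.0, -0.0, -0.4]
grip_width: 0.051
```

Run:
```python
from ov import *
o=snap("2")["side"]; p=get_obs()["tool_pos"];print(p,get_obs()["grip_width"])
L=[(circ(p[0],p[1],p[2]-.022+.07,.026),(0,0,255)),(circ(p[0],p[1],p[2]-.022,.026),(0,255,255))]
overlay(o,L,(295,150,375,240),5,"pics/c2.png");overlay(o,[],(295,150,375,240),5,"pics/c2b.png")
cv2.imwrite("pics/c3.png",np.hstack([cv2.imread("pics/c2.png"),cv2.imread("pics/c2b.png")]))
```

```text
[0.41614719 0.15596526 0.1505356 ] 0.050854206045090604
```

View pics/c3.png

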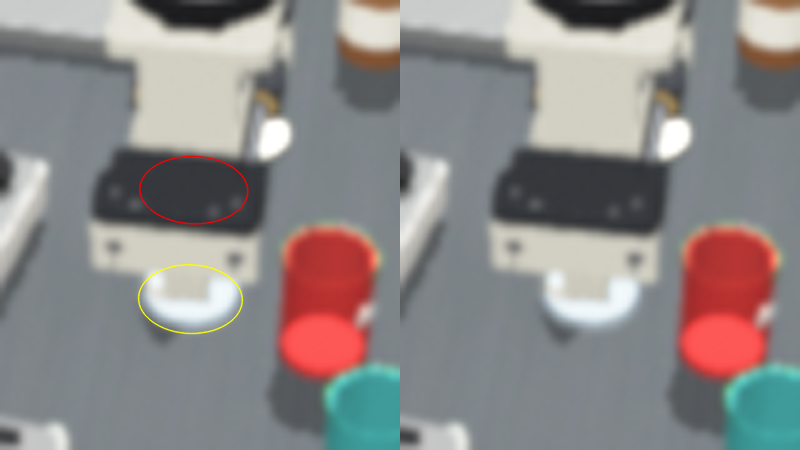

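Run:
```python
from ov import *
from fit import G,curves
for n,b1,b2 in(("top",(285,85,365,180),(185,110,280,210)),("side",(215,155,305,220),(215,225,310,300))):
    c=load(n,"0")
    for i,b in enumerate((b1,b2)):
        s=4
        overlay(c,curves(G),b,s,"pics/a.png");overlay(c,[],b,s,"pics/b.png")
        cv2.imwrite(f"pics/z_{n}{i}.png",np.hstack([cv2.imread("pics/a.png"),cv2.imread("pics/b.png")]))
```

```text
(no output)
```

View pics/z_top0.png

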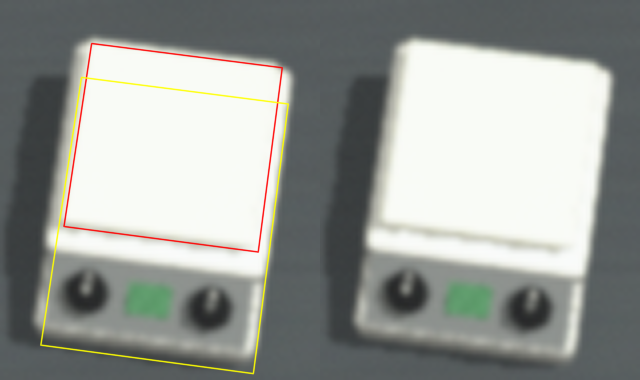

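View pics/z_side0.png

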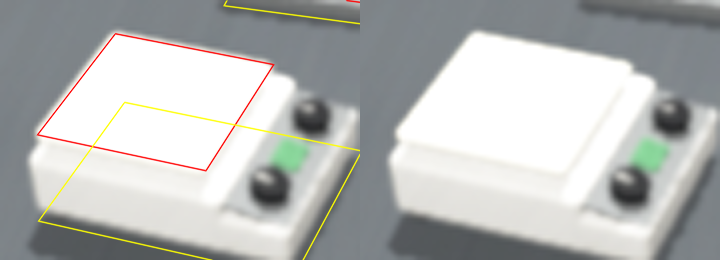

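View pics/z_top1.png

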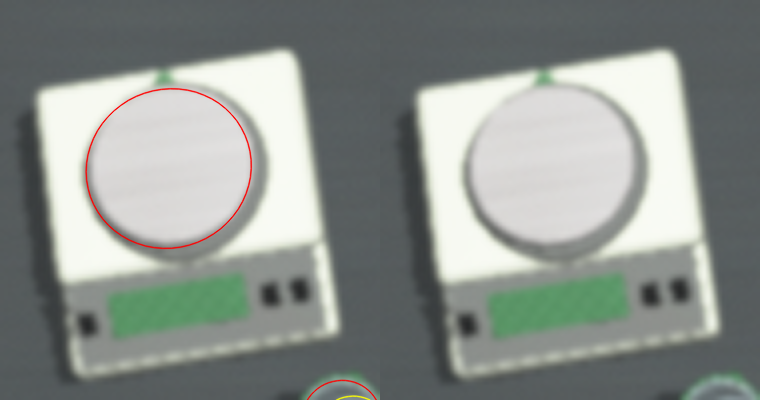

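View pics/z_side1.png

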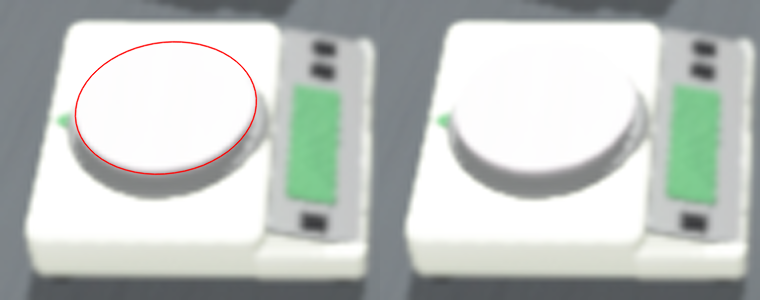

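Emit:
{"name": "servo_tool", "arguments": {"moves": [[0.02,-0.012,0.005,0],[0.035,-0.022,0,0],[0.035,-0.022,0,0],[0.035,-0.022,0,0],[0.035,-0.022,0,0],[0.035,-0.022,0,0],[0.03,-0.019,0,0],[0.02,-0.0125,-0.01,0],[0.005,-0.003,-0.015,0],[0,0,-0.015,0],[0,0,0,0],[0,0,0,0]]}}

```text
time_s: 6.3
tool_pos: [0.6659, 0.0004, 0.1157]
eef_rot: [-3.141, -0.004, 0.004]
force: [-0.4, 0.9, -0.2]
grip_width: 0.0511
```

Emit:
{"name": "servo_tool", "arguments": {"moves": [[0,-0.001,-0.008,0],[0,0,-0.005,0],[0,0,-0.002,0],[0,0,-0.001,0],[0,0,-0.001,0],[0,0,0,0],[0,0,0,0]]}}

```text
time_s: 7.0
tool_pos: [0.667, -0.0014, 0.0999]
eef_rot: [3.141, 0.003, 0.001]
force: [0.4, 0.8, -0.4]
grip_width: 0.0508
```

Run:
```python
from ov import *
from fit import G,curves
G['plate']=(.6665,-.0005,np.radians(-9))
o=snap("3")["side"]; p=get_obs()["tool_pos"];print(p,get_obs()["force"])
L=curves(G)+[(circ(p[0],p[1],.075,.026),(255,0,0))]
b=(215,130,305,220)
overlay(o,L,b,4.4,"pics/a.png");overlay(o,[],b,4.4,"pics/b.png")
cv2.imwrite("pics/c4.png",np.hstack([cv2.imread("pics/a.png"),cv2.imread("pics/b.png")]))
```

```text
[ 0.66700309 -0.00136405  0.09989812] [-0.17980415 -0.67742862 -0.32345507]
```

View pics/c4.png

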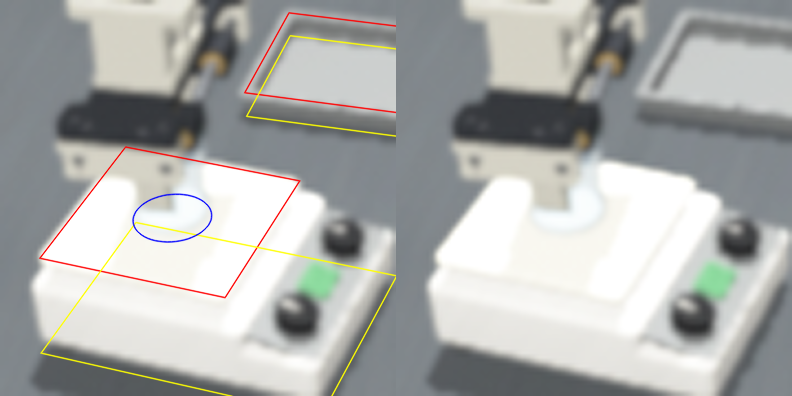

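Emit:
{"name": "servo_tool", "arguments": {"moves": [[0,0,-0.001,0],[0,0,0,0],[0,0,-0.001,0],[0,0,0,0],[0,0,0,0]]}}

```text
time_s: 7.6
tool_pos: [0.6669, -0.0013, 0.0977]
eef_rot: [3.141, 0.003, -0.0]
force: [-0.1, 0.3, -0.5]
grip_width: 0.0506
```

Emit:
{"name": "servo_tool", "arguments": {"moves": [[0,0,-0.001,0],[0,0,0,0],[0,0,0,0]]}}

```text
time_s: 7.9
tool_pos: [0.667, -0.0014, 0.0969]
eef_rot: [3.141, 0.003, 0.001]
force: [-0.1, -0.6, 0.1]
grip_width: 0.0508
```

Emit:
{"name": "servo_tool", "arguments": {"moves": [[0,0,-0.001,0],[0,0,0,0],[0,0,0,0]]}}

```text
time_s: 8.2
tool_pos: [0.6671, -0.0014, 0.0968]
eef_rot: [3.141, 0.003, 0.002]
force: [-2.0, 0.1, 5.5]
grip_width: 0.0508
```

```bash
python3 -c "
from h import *
o=get_obs();print(o['force'],o['tool_pos'])"
```

```text
[-2.03228871  0.14565412  5.53538143] [ 0.66709212 -0.00137384  0.09684076]
```

Emit:
{"name": "servo_tool", "arguments": {"moves": [[0,0,0,0],[0,0,0,0],[0,0,0,0],[0,0,0.0,0],[0,0,0.02,0],[0,0,0.04,0],[0,0,0.04,0],[0,0.02,0.04,0],[-0.02,0.045,0.01,0],[-0.02,0.045,0,0],[-0.02,0.045,0,0],[-0.02,0.045,0,0]], "hand": 0.9}}

```text
time_s: 9.4
tool_pos: [0.586, 0.1999, 0.2458]
eef_rot: [-3.142, -0.002, -0.0]
force: [1.2, 0.1, -0.4]
grip_width: 0.0826
```

Emit:
{"name": "servo_tool", "arguments": {"moves": [[-0.04,0.0085,0,0],[-0.04,0.01,0,0],[-0.04,0.01,0,0],[-0.04,0.01,0,0],[-0.04,0.01,0,0],[-0.03,0.01,-0.02,0],[-0.02,0.01,-0.03,0],[0,0,-0.035,0],[0,0,-0.035,0],[0,0,-0.02,0],[0,0,0,0],[0,0,0,0]]}}

```text
time_s: 10.6
tool_pos: [0.3373, 0.2671, 0.1061]
eef_rot: [3.142, 0.003, 0.0]
force: [0.6, 0.2, 1.1]
grip_width: 0.0827
```

Run:
```python
from ov import *
from fit import G,curves
G['plate']=(.6665,-.0005,np.radians(-9))
o=snap("4"); p=get_obs()["tool_pos"];print(p,get_obs()["force"])
L=curves(G)+[(circ(.667,-.0014,.075,.026),(255,0,0)),(circ(.667,-.0014,.145,.026),(255,0,0))]
L+=[(np.array([[p[0],p[1]+.045,p[2]],[p[0],p[1]+.045,p[2]+.04]]),(255,0,255))]
overlay(o["side"],L,(215,130,305,220),4.4,"pics/a.png");overlay(o["top"],L,(280,80,370,170),4.4,"pics/b.png")
cv2.imwrite("pics/c5.png",np.hstack([cv2.imread("pics/a.png"),cv2.imread("pics/b.png")]))
overlay(o["side"],L,(320,210,400,300),5,"pics/a.png");overlay(o["side"],[],(320,210,400,300),5,"pics/b.png")
cv2.imwrite("pics/c6.png",np.hstack([cv2.imread("pics/a.png"),cv2.imread("pics/b.png")]))
```

```text
[0.33794563 0.26736663 0.1069327 ] [ 0.04342397 -0.49501007 -0.29776131]
```

View pics/c5.png

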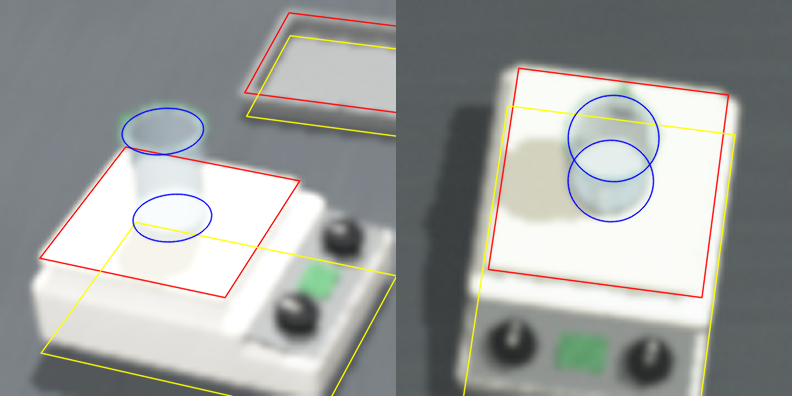

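View pics/c6.png

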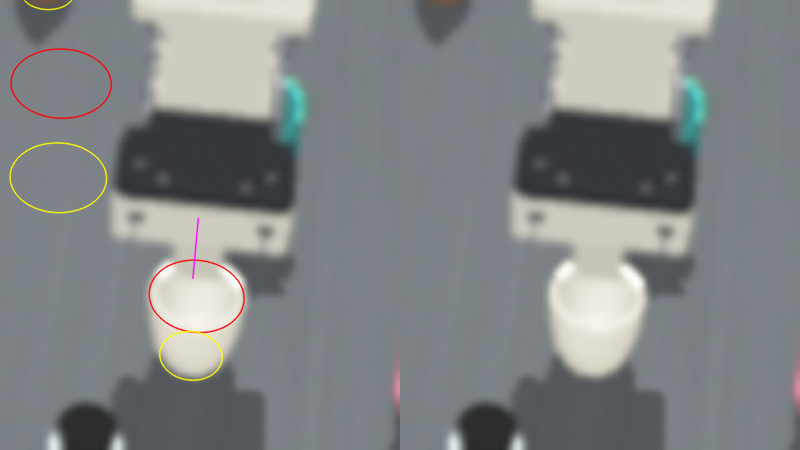

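Emit:
{"name": "servo_tool", "arguments": {"moves": [[-0.0015,0.0005,-0.02,0],[0,0,-0.025,0],[0,0,-0.025,0],[0,0,-0.015,0],[0,0,-0.008,0],[0,0,0,0],[0,0,0,0],[0,0,0,0]]}}

```text
time_s: 11.5
tool_pos: [0.3362, 0.2678, 0.0137]
eef_rot: [-3.141, -0.003, -0.003]
force: [-0.5, -0.5, 0.6]
grip_width: 0.0828
```

Emit:
{"name": "servo_tool", "arguments": {"moves": [[0,0,0,0],[0,0,0,0],[0,0,0,0],[0,0,0,0],[0,0,0,0],[0,0,0,0],[0,0,0,0],[0,0,0,0]], "hand": 0, "newtons": 10}}

```text
time_s: 12.3
tool_pos: [0.3355, 0.2674, 0.0127]
eef_rot: [3.141, 0.003, -0.0]
force: [0.2, 0.7, 1.0]
grip_width: 0.0457
```

Emit:
{"name": "servo_tool", "arguments": {"moves": [[0,0,0.005,0],[0,0,0.015,0],[0,0,0.03,0],[0,0,0.035,0],[0,0,0.035,0],[0,0,0.025,0],[0,0,0,0],[0,0,0,0]]}}

```text
time_s: 13.1
tool_pos: [0.3353, 0.2674, 0.1577]
eef_rot: [-3.141, -0.003, -0.001]
force: [0.0, 0.2, -0.7]
grip_width: 0.0459
```

Run:
```python
from ov import *
o=snap("5")["side"]; p=get_obs()["tool_pos"];print(p,get_obs()["grip_width"])
z=p[2]-.0125
L=[(circ(p[0],p[1],z+.045,.023),(0,0,255)),(circ(p[0],p[1],z,.0155),(0,255,255))]
b=(310,200,390,290)
overlay(o,L,b,5,"pics/c2.png");overlay(o,[],b,5,"pics/c2b.png")
cv2.imwrite("pics/c7.png",np.hstack([cv2.imread("pics/c2.png"),cv2.imread("pics/c2b.png")]))
```

```text
[0.33470362 0.26696639 0.15656225] 0.04555032758846493
```

View pics/c7.png

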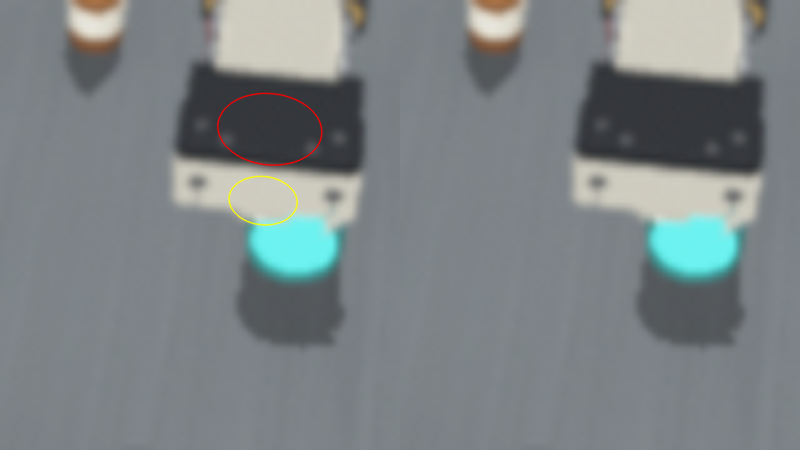

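Emit:
{"name": "servo_tool", "arguments": {"moves": [[0.02,0.0005,0,0],[0.035,0,0,0],[0.04,0.0005,0,0],[0.04,0,0,0],[0.04,0.0005,0,0],[0.04,0.001,0,0],[0.025,0,0,0],[0.014,0,-0.01,0],[0,0,-0.02,0],[0,0,-0.02,0],[0,0,-0.01,0],[0,0,0,0]]}}

```text
time_s: 14.4
tool_pos: [0.588, 0.2694, 0.0946]
eef_rot: [3.14, 0.003, -0.009]
force: [-0.7, -0.0, -0.4]
grip_width: 0.0458
```

Emit:
{"name": "servo_tool", "arguments": {"moves": [[0,0,0,0],[0,0,0,0]]}}

```text
time_s: 14.6
tool_pos: [0.5901, 0.2702, 0.0987]
eef_rot: [-3.141, -0.003, -0.003]
force: [-0.8, 0.4, -0.1]
grip_width: 0.0462
```

Run:
```python
from ov import *
from fit import G,curves
G['pan']=(.590,.270)
o=snap("6")["side"]; p=get_obs()["tool_pos"];print(p,get_obs()["force"])
z=p[2]-.0125
L=curves(G)+[(circ(p[0],p[1],z,.0155),(255,0,0))]
b=(215,200,315,300)
overlay(o,L,b,4,"pics/a.png");overlay(o,[],b,4,"pics/b.png")
cv2.imwrite("pics/c8.png",np.hstack([cv2.imread("pics/a.png"),cv2.imread("pics/b.png")]))
```

```text
[0.58999351 0.27015949 0.09879895] [ 0.72721539  0.54107606 -0.6945018 ]
```

View pics/c8.png

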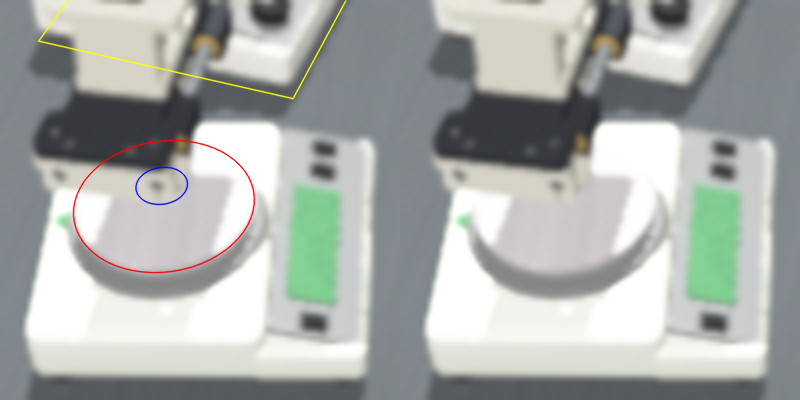

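Emit:
{"name": "servo_tool", "arguments": {"moves": [[0,0,-0.006,0],[0,0,-0.004,0],[0,0,-0.002,0],[0,0,0,0],[0,0,-0.001,0],[0,0,0,0],[0,0,0,0]]}}

```text
time_s: 15.4
tool_pos: [0.5896, 0.2699, 0.0848]
eef_rot: [3.142, 0.003, 0.0]
force: [-0.1, -0.7, -1.1]
grip_width: 0.0457
```

Emit:
{"name": "servo_tool", "arguments": {"moves": [[0,0,-0.001,0],[0,0,0,0],[0,0,-0.001,0],[0,0,0,0],[0,0,0,0]]}}

```text
time_s: 15.9
tool_pos: [0.5896, 0.27, 0.0827]
eef_rot: [3.142, 0.003, 0.0]
force: [-0.2, 0.3, -0.1]
grip_width: 0.0459
```

Emit:
{"name": "servo_tool", "arguments": {"moves": [[0,0,-0.0005,0],[0,0,0,0],[0,0,0,0]]}}

```text
time_s: 16.2
tool_pos: [0.5897, 0.2699, 0.0827]
eef_rot: [-3.142, -0.003, -0.001]
force: [-1.3, -1.6, 4.8]
grip_width: 0.0461
```

Emit:
{"name": "servo_tool", "arguments": {"moves": [[0,0,-0.0003,0],[0,0,0,0],[0,0,0,0]]}}

```text
time_s: 16.5
tool_pos: [0.5898, 0.2699, 0.0826]
eef_rot: [-3.142, -0.003, -0.002]
force: [-1.3, -1.0, 6.2]
grip_width: 0.0459
```

Emit:
{"name": "servo_tool", "arguments": {"moves": [[0,0,0,0],[0,0,0,0],[0,0,0,0],[0,0,0,0],[0,0,0.02,0],[0,0,0.04,0],[0,0,0.04,0],[-0.02,-0.02,0.04,0],[-0.02,-0.045,0,0],[-0.02,-0.045,0,0],[-0.02,-0.045,0,0],[-0.02,-0.045,0,0]], "hand": 0.75}}

```text
time_s: 17.7
tool_pos: [0.4884, 0.0685, 0.2219]
eef_rot: [3.141, 0.004, 0.001]
force: [0.1, 0.1, 0.1]
grip_width: 0.069
```

Emit:
{"name": "servo_tool", "arguments": {"moves": [[-0.02,-0.045,0,0],[-0.02,-0.045,0,0],[-0.02,-0.045,0,0],[-0.015,-0.045,0,0],[0,-0.035,0,0],[0,0,0,0],[0,0,0,0],[0,0,0,0]], "hand": 0.4}}

```text
time_s: 18.5
tool_pos: [0.4145, -0.1442, 0.2218]
eef_rot: [-3.141, -0.004, 0.001]
force: [0.6, -0.2, 0.4]
grip_width: 0.0366
```

Run:
```python
from ov import *
from fit import G,curves
G['pan']=(.590,.270);G['cr2']=(.5897,.27)
o=snap("7"); p=get_obs()["tool_pos"];print(p,get_obs()["force"])
L=curves(G)+[(circ(*G['cr2'],.07,.0155),(255,0,0)),(circ(*G['cr2'],.115,.023),(255,0,0))]
overlay(o["side"],L,(215,210,315,300),4,"pics/a.png");overlay(o["top"],L,(185,110,285,200),4,"pics/b.png")
cv2.imwrite("pics/c9.png",np.hstack([cv2.imread("pics/a.png"),cv2.imread("pics/b.png")]))
overlay(load("side","0"),L,(325,155,365,200),10,"pics/a.png");overlay(load("top","0"),L,(363,195,403,240),10,"pics/b.png")
cv2.imwrite("pics/c10.png",np.hstack([cv2.imread("pics/a.png"),cv2.imread("pics/b.png")]))
```

```text
[ 0.41465368 -0.14392142  0.22184821] [ 0.15261135 -0.80168661  0.10104013]
```

View pics/c9.png

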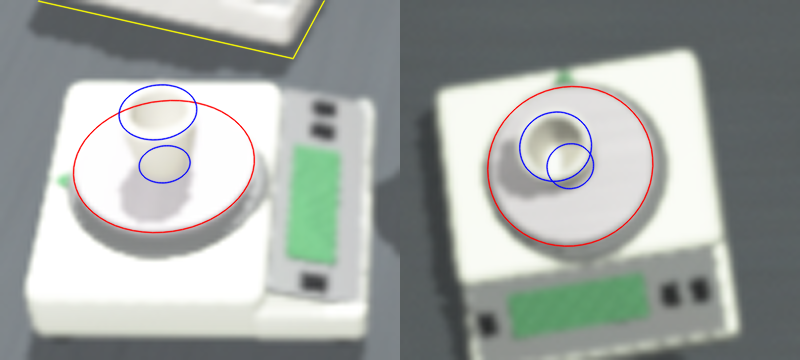

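View pics/c10.png

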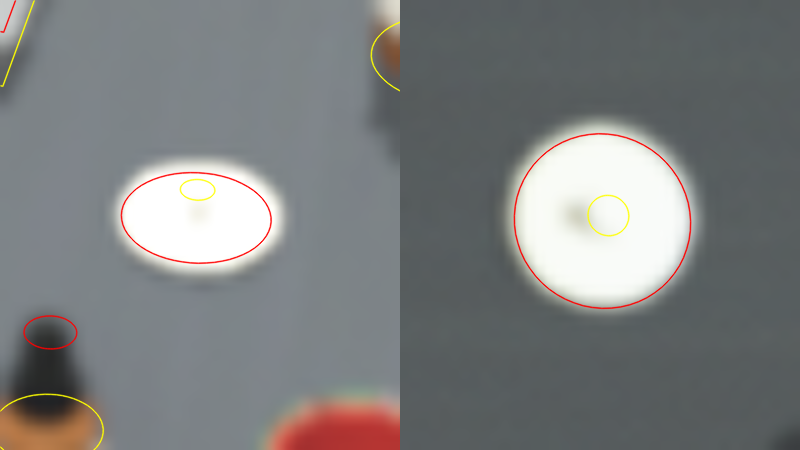

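View pics/side_7.png

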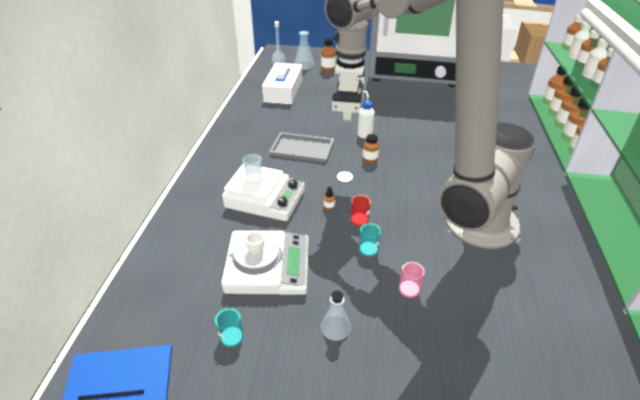

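Run:
```python
from ov import *
L=[(circ(.5897,.27,.07,.0155),(255,0,0)),(circ(.5897,.27,.115,.023),(255,0,0)),(circ(.5897,.27,.115,.019),(0,0,255))]
o={n:load(n,"7") for n in("top","side")}
overlay(o["side"],L,(235,225,275,265),10,"pics/a.png");overlay(o["top"],L,(205,130,245,170),10,"pics/b.png")
cv2.imwrite("pics/c11.png",np.hstack([cv2.imread("pics/a.png"),cv2.imread("pics/b.png")]))
```

```text
(no output)
```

View pics/c11.png

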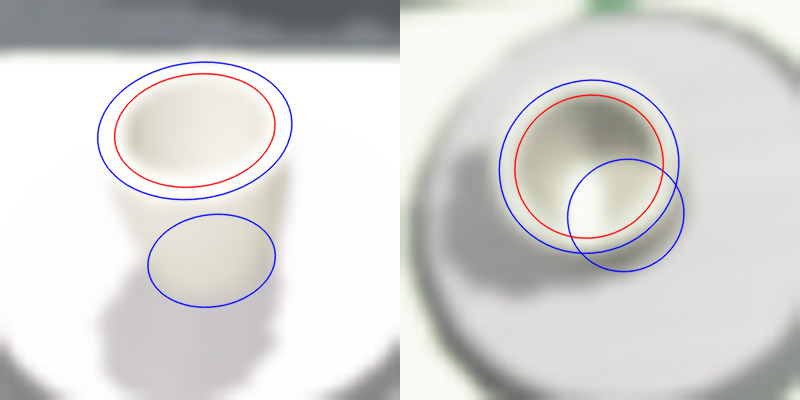

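Emit:
{"name": "servo_tool", "arguments": {"moves": [[0,-0.0015,-0.03,0],[0,0,-0.04,0],[0,0,-0.04,0],[0,0,-0.04,0],[0,0,-0.03,0],[0,0,-0.018,0],[0,0,0,0],[0,0,0,0],[0,0,0,0],[0,0,0,0]]}}

```text
time_s: 19.6
tool_pos: [0.4153, -0.1468, 0.025]
eef_rot: [3.14, 0.004, 0.003]
force: [0.0, 0.2, -0.8]
grip_width: 0.0369
```

Run:
```python
from ov import *
o=snap("8"); p=get_obs();print(p["tool_pos"],p["q"],p["force"])
b=(320,140,370,200)
overlay(o["side"],[],b,8,"pics/a.png");overlay(o["top"],[],(358,190,408,250),8,"pics/b.png")
cv2.imwrite("pics/c12.png",np.hstack([cv2.imread("pics/a.png"),cv2.imread("pics/b.png")]))
```

```text
[ 0.41503853 -0.14677151  0.02475693] [-5.14275035e-01  4.85117296e-01  1.99375935e+00 -1.41001697e-04
  6.60805577e-01  1.05447837e+00] [-0.59454227  0.67997321  0.54366527]
```

View pics/c12.png

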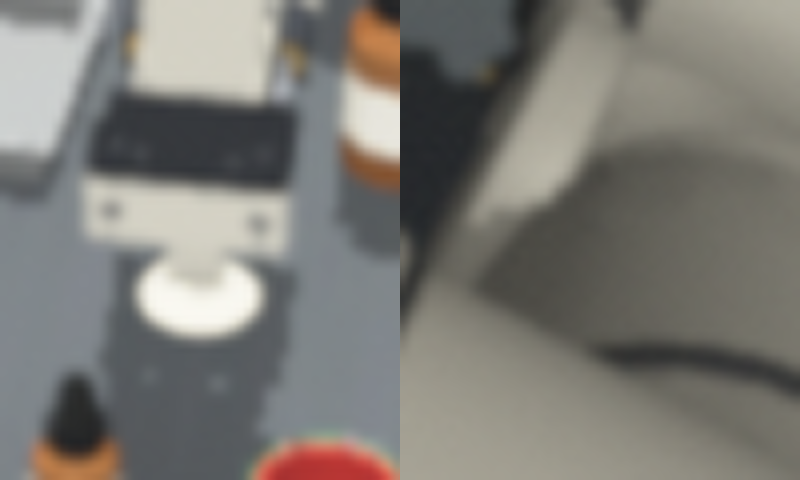

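Emit:
{"name": "servo_tool", "arguments": {"moves": [[0,0,-0.008,0],[0,0,-0.005,0],[0,0,-0.002,0],[0,0,0,0],[0,0,0,0]]}}

```text
time_s: 20.2
tool_pos: [0.4145, -0.1466, 0.0088]
eef_rot: [-3.142, -0.003, 0.0]
force: [-0.4, 0.1, -0.0]
grip_width: 0.0365
```

Emit:
{"name": "servo_tool", "arguments": {"moves": [[0,0,0,0],[0,0,0,0],[0,0,0,0],[0,0,0,0],[0,0,0,0],[0,0,0,0],[0,0,0,0],[0,0,0,0]], "hand": 0, "newtons": 5}}

```text
time_s: 21.0
tool_pos: [0.4146, -0.1466, 0.009]
eef_rot: [3.141, 0.003, 0.0]
force: [-0.5, 0.4, 1.9]
grip_width: 0.0099
```

Emit:
{"name": "servo_tool", "arguments": {"moves": [[0,0,0,0],[0,0,0,0],[0,0,0,0],[0,0,0.01,0],[0,0,0.01,8],[0,0,0,8],[0,0,0,8],[0,0,0,8],[0,0,0,8],[0,0,0,8],[0,0,0,8],[0,0,0,8]], "hand": 0.4}}

```text
time_s: 22.2
tool_pos: [0.4147, -0.1467, 0.0296]
eef_rot: [2.657, 1.675, 0.001]
force: [0.2, -0.1, 0.4]
grip_width: 0.0365
```

Emit:
{"name": "servo_tool", "arguments": {"moves": [[0,0,0,8],[0,0,0,8],[0,0,0,8],[0,0,0,2],[0,0,0,0],[0,0,-0.01,0],[0,0,-0.007,0],[0,0,-0.002,0],[0,0,0,0],[0,0,0,0]]}}

```text
time_s: 23.2
tool_pos: [0.4145, -0.1465, 0.0098]
eef_rot: [-2.219, -2.223, 0.0]
force: [0.4, -1.0, -1.1]
grip_width: 0.0369
```

Emit:
{"name": "servo_tool", "arguments": {"moves": [[0,0,0,0],[0,0,0,0],[0,0,0,0],[0,0,0,0],[0,0,0,0],[0,0,0,0],[0,0,0,0],[0,0,0,0]], "hand": 0, "newtons": 8}}

```text
time_s: 24.0
tool_pos: [0.4146, -0.1466, 0.01]
eef_rot: [2.219, 2.223, 0.0]
force: [0.1, 1.1, 1.5]
grip_width: 0.0102
```

Emit:
{"name": "servo_tool", "arguments": {"moves": [[0,0,0.005,0],[0,0,0.015,0],[0,0,0.03,0],[0,0,0.045,0],[0,0,0.045,0],[0,0,0.04,0],[0,0,0.02,0],[0,0,0,0]]}}

```text
time_s: 24.8
tool_pos: [0.4158, -0.1473, 0.213]
eef_rot: [2.215, 2.219, 0.003]
force: [-0.4, 0.2, -0.5]
grip_width: 0.0102
```

Run:
```python
from ov import *
o=snap("9"); p=get_obs();print(p["tool_pos"],p["grip_width"])
overlay(o["side"],[],(310,90,390,190),5,"pics/a.png")
```

```text
[ 0.41415185 -0.14635166  0.20958974] 0.01000513713070912
```

View pics/a.png

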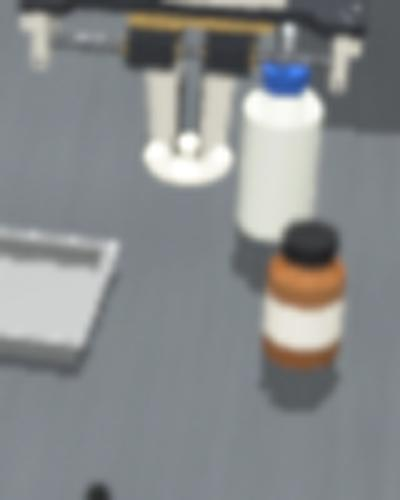

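Emit:
{"name": "servo_tool", "arguments": {"moves": [[0.01,0.02,0,0],[0.016,0.04,0,0],[0.018,0.042,0,0],[0.018,0.042,0,0],[0.018,0.042,0,0],[0.018,0.042,0,0],[0.018,0.042,0,0],[0.018,0.042,0,0],[0.018,0.042,0,0],[0.013,0.036,0,0],[0.01,0.026,0,0],[0,0,0,0]]}}

```text
time_s: 26.1
tool_pos: [0.5889, 0.2725, 0.2063]
eef_rot: [-2.213, -2.226, 0.005]
force: [-0.7, -0.3, -0.2]
grip_width: 0.0098
```

Emit:
{"name": "servo_tool", "arguments": {"moves": [[0,0,-0.02,0],[0,0,-0.03,0],[0,0,-0.015,0],[0,0,-0.007,0],[0,0,0,0],[0,0,0,0],[0,0,0,0],[0,0,0,0]]}}

```text
time_s: 26.9
tool_pos: [0.5899, 0.2695, 0.1389]
eef_rot: [2.219, 2.223, 0.002]
force: [0.6, 0.1, -0.7]
grip_width: 0.0101
```

Run:
```python
from ov import *
o=snap("10"); p=get_obs();q=p["tool_pos"];print(q,p["grip_width"])
L=[(circ(q[0],q[1],q[2]-.010+.0065,.024),(0,0,255)),(circ(.5892,.2697,.115,.023),(255,0,0))]
overlay(o["side"],L,(220,200,300,290),5,"pics/a.png");overlay(o["side"],[],(220,200,300,290),5,"pics/b.png")
cv2.imwrite("pics/c13.png",np.hstack([cv2.imread("pics/a.png"),cv2.imread("pics/b.png")]))
```

```text
[0.58974785 0.26949489 0.13857196] 0.009787825821107977
```

View pics/c13.png

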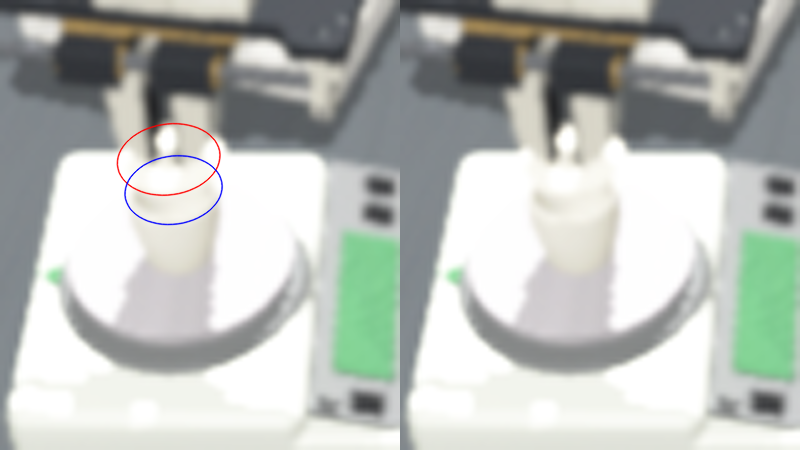

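Emit:
{"name": "servo_tool", "arguments": {"moves": [[-0.0005,0,-0.006,0],[0,0,-0.004,0],[0,0,0,0],[0,0,-0.001,0],[0,0,0,0],[0,0,-0.001,0],[0,0,0,0],[0,0,0,0]]}}

```text
time_s: 27.8
tool_pos: [0.589, 0.2694, 0.1259]
eef_rot: [2.219, 2.224, 0.0]
force: [0.2, -0.3, -0.0]
grip_width: 0.0102
```

Emit:
{"name": "servo_tool", "arguments": {"moves": [[0,0,-0.001,0],[0,0,0,0],[0,0,-0.001,0],[0,0,0,0],[0,0,0,0]]}}

```text
time_s: 28.3
tool_pos: [0.589, 0.2694, 0.1239]
eef_rot: [2.219, 2.224, -0.0]
force: [0.9, -0.7, -0.4]
grip_width: 0.01
```

No force at 0.1239, where the spigot's foot would already touch if it were off the opening, so it is going in.

Emit:
{"name": "servo_tool", "arguments": {"moves": [[0,0,-0.001,0],[0,0,0,0],[0,0,0,0]]}}

```text
time_s: 28.6
tool_pos: [0.589, 0.2694, 0.1229]
eef_rot: [2.219, 2.224, 0.0]
force: [-0.6, 0.1, -0.2]
grip_width: 0.01
```

Emit:
{"name": "servo_tool", "arguments": {"moves": [[0,0,-0.0005,0],[0,0,0,0],[0,0,0,0]]}}

```text
time_s: 28.9
tool_pos: [0.589, 0.2694, 0.1224]
eef_rot: [2.219, 2.224, 0.0]
force: [-0.4, -0.3, 0.2]
grip_width: 0.0102
```

Emit:
{"name": "servo_tool", "arguments": {"moves": [[0,0,-0.0005,0],[0,0,0,0],[0,0,0,0]]}}

```text
time_s: 29.2
tool_pos: [0.5891, 0.2695, 0.1221]
eef_rot: [2.219, 2.224, 0.0]
force: [-0.8, 0.6, 1.1]
grip_width: 0.01
```

Emit:
{"name": "servo_tool", "arguments": {"moves": [[0,0,-0.0003,0],[0,0,0,0],[0,0,0,0]]}}

```text
time_s: 29.5
tool_pos: [0.5891, 0.2695, 0.122]
eef_rot: [2.219, 2.223, 0.001]
force: [-0.1, -0.7, 4.9]
grip_width: 0.0103
```

Emit:
{"name": "servo_tool", "arguments": {"moves": [[0,0,0,0],[0,0,0,0],[0,0,0,0],[0,0,0.01,0],[0,0,0.03,0],[0,0,0.045,0],[0,0,0.04,0],[-0.01,-0.03,0.01,-8],[-0.01,-0.045,0,-8],[-0.02,-0.045,0,-8],[-0.02,-0.045,0,-8],[-0.02,-0.045,0,-8]], "hand": 0.35}}

```text
time_s: 30.7
tool_pos: [0.5081, 0.0579, 0.2573]
eef_rot: [2.849, 1.323, 0.002]
force: [0.4, -0.6, 0.2]
grip_width: 0.0319
```

Emit:
{"name": "servo_tool", "arguments": {"moves": [[-0.02,-0.045,0,-8],[-0.02,-0.045,0,-8],[-0.02,-0.045,0,-8],[-0.02,-0.045,0,-8],[-0.02,-0.045,0,-8],[-0.02,-0.045,0,-8],[-0.03,-0.03,0,-2],[-0.03,-0.015,0,0],[-0.01,0,-0.03,0],[0,0,-0.03,0],[0,0,0,0],[0,0,0,0]], "hand": 1}}

```text
time_s: 31.9
tool_pos: [0.3193, -0.2558, 0.1975]
eef_rot: [3.141, 0.003, 0.0]
force: [-0.3, -0.2, 0.7]
grip_width: 0.0917
```

Run:
```python
from ov import *
from fit import G,curves
o=snap("11"); p=get_obs();q=p["tool_pos"];print(q,p["grip_width"])
cc=(.5891,.2695)
L=[(circ(*cc,.115,.024),(0,0,255)),(circ(*cc,.070,.0155),(255,0,0))]
overlay(o["side"],[],(225,215,305,285),5,"pics/a.png");overlay(o["top"],[],(190,110,270,180),5,"pics/b.png")
cv2.imwrite("pics/c14.png",np.hstack([cv2.imread("pics/a.png"),cv2.imread("pics/b.png")]))
b=(335,110,405,180)
overlay(o["side"],curves(G),b,5,"pics/a.png");overlay(load("top","0"),curves(G),(390,210,460,280),5,"pics/b.png")
cv2.imwrite("pics/c15.png",np.hstack([cv2.imread("pics/a.png"),cv2.imread("pics/b.png")]))
```

```text
[ 0.31997294 -0.25624142  0.19821303] 0.09198785392770129
```

View pics/c14.png

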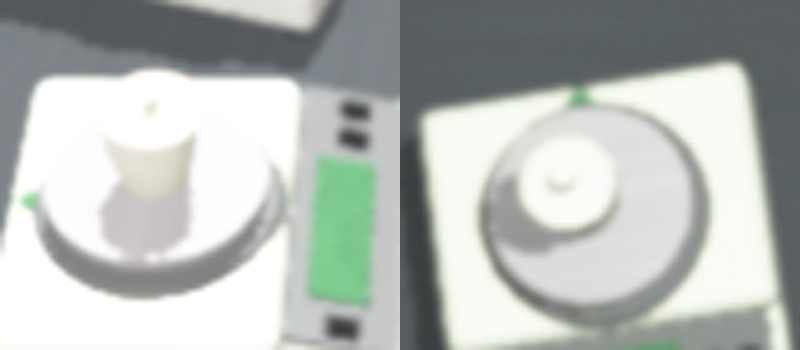

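View pics/c15.png

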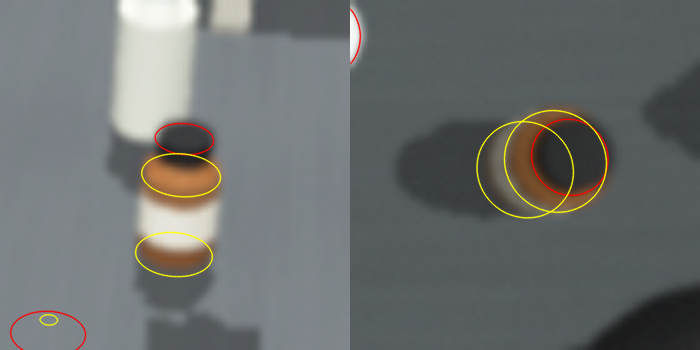

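Emit:
{"name": "servo_tool", "arguments": {"moves": [[0.0185,-0.002,0,0],[0,0,-0.03,0],[0,0,-0.04,0],[0,0,-0.04,0],[0,0,-0.03,0],[0,0,-0.018,0],[0,0,-0.007,0],[0,0,0,0],[0,0,0,0],[0,0,0,0]]}}

```text
time_s: 33.0
tool_pos: [0.3383, -0.2583, 0.0328]
eef_rot: [3.14, 0.003, 0.003]
force: [-0.2, -0.3, -0.4]
grip_width: 0.0916
```

Emit:
{"name": "servo_tool", "arguments": {"moves": [[0,0,0,0],[0,0,0,0],[0,0,0,0],[0,0,0,0],[0,0,0,0],[0,0,0,0],[0,0,0,0],[0,0,0,0]], "hand": 0, "newtons": 15}}

```text
time_s: 33.8
tool_pos: [0.3377, -0.2578, 0.0317]
eef_rot: [3.141, 0.003, 0.0]
force: [0.6, -0.4, 0.8]
grip_width: 0.0514
```

Emit:
{"name": "servo_tool", "arguments": {"moves": [[0,0,0.005,0],[0,0,0.015,0],[0,0,0.03,0],[0,0,0.035,0],[0,0,0.03,0],[0,0,0.015,0],[0,0,0,0],[0,0,0,0]]}}

```text
time_s: 34.6
tool_pos: [0.3371, -0.2571, 0.1611]
eef_rot: [-3.141, -0.003, 0.001]
force: [-0.1, -0.0, -1.9]
grip_width: 0.0516
```

Run:
```python
from ov import *
o=snap("12"); p=get_obs();q=p["tool_pos"];print(q,p["grip_width"])
z=q[2]-.032
r=(0,0,255);y=(0,255,255)
L=[(circ(q[0],q[1],z,.026),r)]
b=(330,90,400,170)
overlay(o["side"],L,b,5,"pics/a.png");overlay(o["side"],[],b,5,"pics/b.png")
cv2.imwrite("pics/c16.png",np.hstack([cv2.imread("pics/a.png"),cv2.imread("pics/b.png")]))
x,yy,a=(.576,-.2833,np.radians(-4.3))
L=[(rect(x,yy,.022,-.095,.095,-.06,.06,a),r),(rect(x,yy,.004,-.091,.091,-.056,.056,a),(255,0,0)),(rect(x,yy,0.,-.095,.095,-.06,.06,a),y)]
overlay(load("side","0"),L,(265,125,340,170),6,"pics/tz_s.png");overlay(load("top","0"),L,(400,112,465,202),6,"pics/tz_t.png")
```

```text
[ 0.33687391 -0.25683774  0.16041889] 0.051634044912732
```

View pics/c16.png

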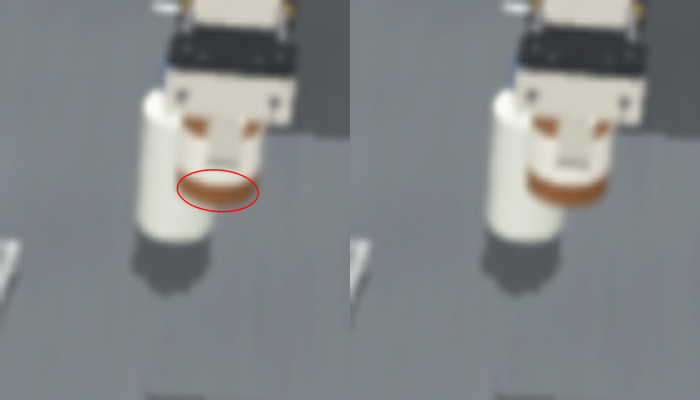

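View pics/tz_s.png

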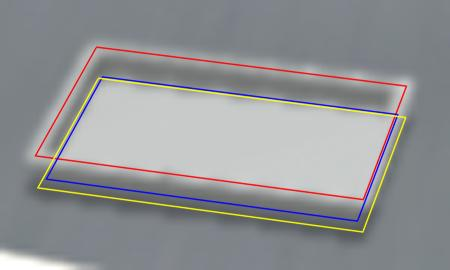

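View pics/tz_t.png

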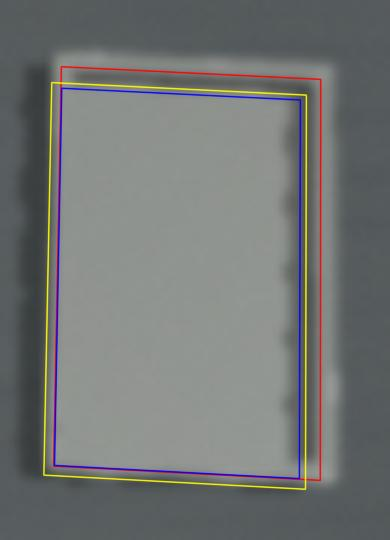

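Run:
```python
from ov import *
r=(0,0,255);y=(0,255,255)
x,yy,a=(.5765,-.2845,np.radians(-4.3))
L=[(rect(x,yy,.022,-.099,.099,-.064,.064,a),r),(rect(x,yy,.004,-.095,.095,-.06,.06,a),(255,0,0)),(rect(x,yy,0.022,-.095,.095,-.06,.06,a),y)]
overlay(load("side","0"),L,(265,125,340,170),6,"pics/tz_s.png");overlay(load("top","0"),L,(400,112,465,202),6,"pics/tz_t.png")
```

```text
(no output)
```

View pics/tz_s.png

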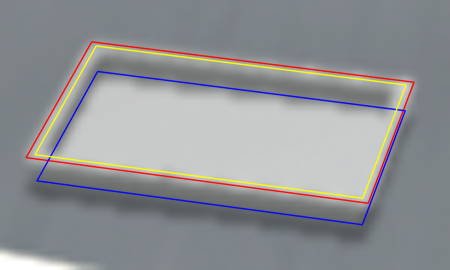

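View pics/tz_t.png

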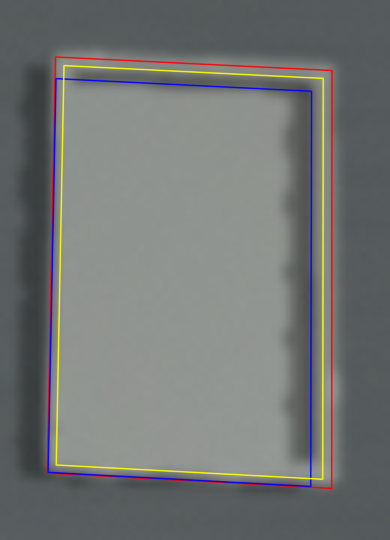

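Emit:
{"name": "servo_tool", "arguments": {"moves": [[0.02,-0.003,0,0],[0.035,-0.004,0,0],[0.04,-0.004,0,0],[0.04,-0.004,0,0],[0.04,-0.004,0,0],[0.04,-0.004,0,0],[0.035,-0.004,0,0],[0.025,-0.003,0,0],[0.0095,-0.001,-0.02,0],[0,0,-0.03,0],[0,0,-0.03,0],[0,0,-0.02,0]]}}

```text
time_s: 35.9
tool_pos: [0.6202, -0.2874, 0.0567]
eef_rot: [-3.138, -0.003, 0.009]
force: [0.3, 0.6, -1.3]
grip_width: 0.0517
```

Emit:
{"name": "servo_tool", "arguments": {"moves": [[0,0,-0.01,0],[0,0,0,0],[0,0,0,0],[0,0,0,0]]}}

```text
time_s: 36.3
tool_pos: [0.6228, -0.289, 0.053]
eef_rot: [3.14, 0.003, 0.003]
force: [0.2, 0.2, -1.1]
grip_width: 0.052
```

Emit:
{"name": "servo_tool", "arguments": {"moves": [[0,0,-0.008,0],[0,0,-0.005,0],[0,0,-0.002,0],[0,0,0,0],[0,0,0,0]]}}

```text
time_s: 36.8
tool_pos: [0.6221, -0.2886, 0.0366]
eef_rot: [3.141, 0.003, 0.0]
force: [0.2, -0.7, -1.3]
grip_width: 0.0518
```

Emit:
{"name": "servo_tool", "arguments": {"moves": [[0,0.0005,0,0],[0,0,0,0],[0,0,-0.001,0],[0,0,0,0],[0,0,0,0]]}}

```text
time_s: 37.3
tool_pos: [0.6221, -0.2881, 0.0357]
eef_rot: [3.141, 0.003, 0.0]
force: [0.3, -0.4, -1.0]
grip_width: 0.0516
```

Emit:
{"name": "servo_tool", "arguments": {"moves": [[-0.0005,0,-0.0005,0],[0,0,0,0],[0,0,0,0]]}}

```text
time_s: 37.6
tool_pos: [0.6221, -0.2882, 0.0357]
eef_rot: [3.141, 0.003, 0.002]
force: [1.0, 0.7, 3.6]
grip_width: 0.052
```

Emit:
{"name": "servo_tool", "arguments": {"moves": [[0,0,-0.0005,0],[0,0,0,0],[0,0,0,0]]}}

```text
time_s: 37.9
tool_pos: [0.6222, -0.2882, 0.0357]
eef_rot: [3.141, 0.003, 0.003]
force: [0.5, 1.2, 6.4]
grip_width: 0.0515
```

Emit:
{"name": "servo_tool", "arguments": {"moves": [[0,0,0,0],[0,0,0,0],[0,0,0,0],[0,0,0,0],[0,0,0.02,0],[0,0,0.04,0],[0,0,0.045,0],[0,0,0.045,0],[-0.02,0.03,0.015,0],[-0.025,0.04,0,0],[-0.025,0.04,0,0],[-0.025,0.04,0,0]], "hand": 0.75}}

```text
time_s: 39.1
tool_pos: [0.5251, -0.1368, 0.1995]
eef_rot: [3.142, 0.002, -0.0]
force: [-0.1, 0.5, 0.1]
grip_width: 0.0685
```

Emit:
{"name": "servo_tool", "arguments": {"moves": [[-0.025,0.04,0,0],[-0.025,0.04,0,0],[-0.02,0.035,0,0],[-0.015,0.028,-0.02,0],[0,0,-0.03,0],[0,0,-0.02,0],[0,0,0,0],[0,0,0,0],[0,0,0,0]]}}

```text
time_s: 40.0
tool_pos: [0.4424, 0.0046, 0.1306]
eef_rot: [3.141, 0.003, 0.003]
force: [-0.2, 0.0, 0.6]
grip_width: 0.0688
```

Run:
```python
from ov import *
o=snap("13"); p=get_obs();q=p["tool_pos"];print(q,p["grip_width"])
r=(0,0,255);y=(0,255,255)
b=(.622,-.2882);G=(.4425,.005)
x,yy,a=(.5765,-.2845,np.radians(-4.3))
L=[(rect(x,yy,.022,-.099,.099,-.064,.064,a),y),(circ(*b,.004,.026),r),(circ(*b,.096,.019),r)]
overlay(o["side"],L,(265,100,345,170),5,"pics/a.png");overlay(o["top"],L,(395,110,475,180),5,"pics/b.png")
cv2.imwrite("pics/c17.png",np.hstack([cv2.imread("pics/a.png"),cv2.imread("pics/b.png")]))
L=[(circ(*G,0,.016),y),(circ(*G,.04,.016),y),(circ(*G,.076,.0075),r)]
overlay(o["side"],L,(305,160,355,220),8,"pics/a.png");overlay(load("top","0"),L,(303,180,353,240),8,"pics/b.png")
cv2.imwrite("pics/c18.png",np.hstack([cv2.imread("pics/a.png"),cv2.imread("pics/b.png")]))
```

```text
[0.44226686 0.00461452 0.13056704] 0.06870012031183867
```

View pics/c17.png

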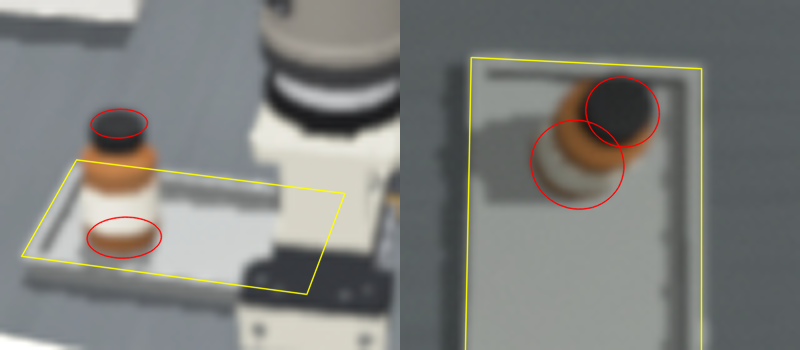

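View pics/c18.png

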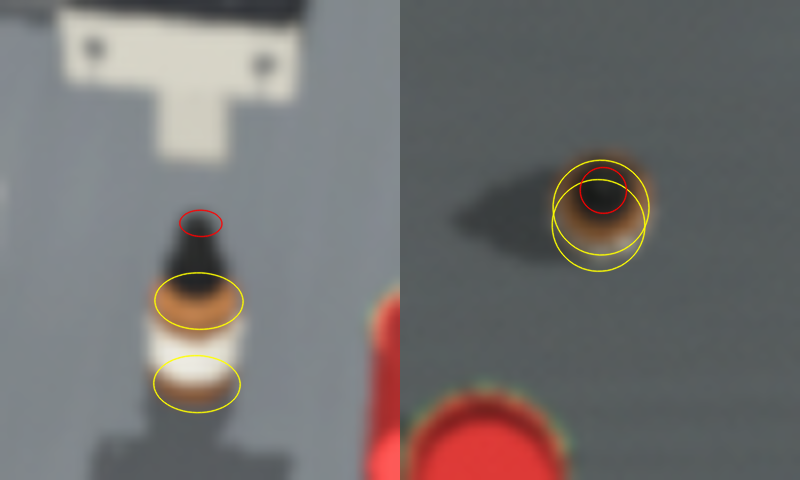

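Emit:
{"name": "servo_tool", "arguments": {"moves": [[0.001,0,-0.025,0],[0,0,-0.03,0],[0,0,-0.03,0],[0,0,-0.02,0],[0,0,-0.01,0],[0,0,0,0],[0,0,0,0],[0,0,0,0]]}}

```text
time_s: 40.9
tool_pos: [0.4434, 0.0048, 0.0157]
eef_rot: [3.141, 0.003, 0.004]
force: [0.4, 0.2, 0.2]
grip_width: 0.0691
```

Emit:
{"name": "servo_tool", "arguments": {"moves": [[0,0,0,0],[0,0,0,0],[0,0,0,0],[0,0,0,0],[0,0,0,0],[0,0,0,0],[0,0,0,0],[0,0,0,0],[0,0,0,0]], "hand": 0, "newtons": 10}}

```text
time_s: 41.8
tool_pos: [0.4425, 0.0049, 0.0146]
eef_rot: [3.141, 0.003, 0.0]
force: [-0.2, 0.2, 2.8]
grip_width: 0.0315
```

Emit:
{"name": "servo_tool", "arguments": {"moves": [[0,0,0.005,0],[0,0,0.015,0],[0,0,0.03,0],[0,0,0.035,0],[0,0,0.03,0],[0,0,0.015,0],[0,0,0,0],[0,0,0,0]]}}

```text
time_s: 42.6
tool_pos: [0.4422, 0.005, 0.1443]
eef_rot: [3.142, 0.003, -0.0]
force: [-0.8, -0.2, -1.5]
grip_width: 0.0316
```

Run:
```python
from ov import *
o=snap("14"); p=get_obs();q=p["tool_pos"];print(q,p["grip_width"])
z=q[2]-.015
L=[(circ(q[0],q[1],z,.016),(0,0,255))]
b=(290,130,370,220)
overlay(o["side"],L,b,5,"pics/a.png");overlay(o["side"],[],b,5,"pics/b.png")
cv2.imwrite("pics/c19.png",np.hstack([cv2.imread("pics/a.png"),cv2.imread("pics/b.png")]))
```

```text
[0.44167414 0.00505771 0.14347597] 0.0316787396304489
```

View pics/c19.png

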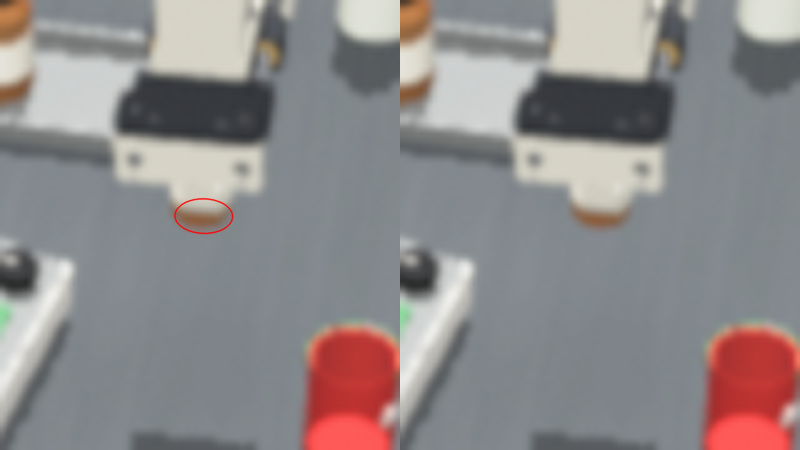

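Emit:
{"name": "servo_tool", "arguments": {"moves": [[0.007,-0.02,0,0],[0.012,-0.04,0,0],[0.013,-0.042,0,0],[0.013,-0.042,0,0],[0.013,-0.042,0,0],[0.013,-0.042,0,0],[0.01,-0.035,0,0],[0.0075,-0.023,0,0],[0,0,-0.03,0],[0,0,-0.04,0],[0,0,-0.025,0],[0,0,-0.01,0]]}}

```text
time_s: 43.9
tool_pos: [0.5287, -0.2796, 0.0351]
eef_rot: [-3.137, -0.003, 0.01]
force: [-1.0, 0.8, -0.9]
grip_width: 0.0317
```

Emit:
{"name": "servo_tool", "arguments": {"moves": [[0,0,0,0],[0,0,0,0],[0,0,0,0],[0,0,0,0]]}}

```text
time_s: 44.3
tool_pos: [0.5317, -0.2815, 0.041]
eef_rot: [3.14, 0.003, 0.003]
force: [0.7, 0.6, 0.2]
grip_width: 0.0314
```

Emit:
{"name": "servo_tool", "arguments": {"moves": [[-0.0005,0,-0.01,0],[0,0,-0.006,0],[0,0,-0.003,0],[0,0,0,0],[0,0,0,0],[0,0,0,0]]}}

```text
time_s: 44.9
tool_pos: [0.5307, -0.2812, 0.0208]
eef_rot: [3.141, 0.003, 0.001]
force: [-0.3, -0.8, -0.5]
grip_width: 0.0317
```

Emit:
{"name": "servo_tool", "arguments": {"moves": [[0,0,-0.001,0],[0,0,0,0],[0,0,0,0]]}}

```text
time_s: 45.2
tool_pos: [0.5305, -0.2811, 0.0197]
eef_rot: [3.141, 0.003, 0.0]
force: [-0.0, 0.5, -0.9]
grip_width: 0.0315
```

Emit:
{"name": "servo_tool", "arguments": {"moves": [[0,0,-0.001,0],[0,0,0,0],[0,0,0,0]]}}

```text
time_s: 45.5
tool_pos: [0.5306, -0.2811, 0.0187]
eef_rot: [3.141, 0.003, 0.0]
force: [0.1, 0.1, -0.9]
grip_width: 0.0316
```

Emit:
{"name": "servo_tool", "arguments": {"moves": [[0,0,-0.0005,0],[0,0,0,0],[0,0,0,0]]}}

```text
time_s: 45.8
tool_pos: [0.5307, -0.2812, 0.0186]
eef_rot: [3.141, 0.003, 0.001]
force: [-1.3, 0.9, 6.3]
grip_width: 0.0315
```

Emit:
{"name": "servo_tool", "arguments": {"moves": [[0,0,0,0],[0,0,0,0],[0,0,0,0],[0,0,0,0],[0,0,0.015,0],[0,0,0.03,0],[0,0,0.045,0],[0,0,0.045,0],[0,0,0.045,0],[-0.03,0.03,0.04,0],[-0.03,0.03,0,0],[-0.03,0.03,0,0]], "hand": 0.55}}

```text
time_s: 47.0
tool_pos: [0.4441, -0.1947, 0.2333]
eef_rot: [3.14, 0.002, 0.003]
force: [-0.3, -0.3, 0.1]
grip_width: 0.0506
```

Emit:
{"name": "servo_tool", "arguments": {"moves": [[-0.03,0.03,0,0],[-0.03,0.03,0,0],[-0.02,0.03,0,0],[0,0.04,0,0],[0,0.04,0,0],[0,0.04,0,0],[0,0,0,0],[0,0,0,0]]}}

```text
time_s: 47.8
tool_pos: [0.3647, 0.0152, 0.2325]
eef_rot: [3.141, 0.008, 0.001]
force: [-0.3, -0.2, -0.9]
grip_width: 0.0506
```

Run:
```python
from ov import *
o=snap("15"); p=get_obs();q=p["tool_pos"];print(q,p["grip_width"],p["time_s"])
r=(0,0,255);y=(0,255,255)
x,yy,a=(.5765,-.2845,np.radians(-4.3))
b=(.6214,-.2879);d=(.5316,-.2811)
L=[(rect(x,yy,.022,-.099,.099,-.064,.064,a),y),(circ(*b,.004,.026),r),(circ(*b,.096,.019),r),(circ(*d,.004,.016),r),(circ(*d,.08,.0075),r)]
overlay(o["side"],L,(265,100,345,180),5,"pics/a.png");overlay(o["top"],L,(395,115,475,195),5,"pics/b.png")
cv2.imwrite("pics/c20.png",np.hstack([cv2.imread("pics/a.png"),cv2.imread("pics/b.png")]))
```

```text
[0.36491546 0.01398331 0.23239639] 0.04985509449718395 47.9
```

View pics/c20.png

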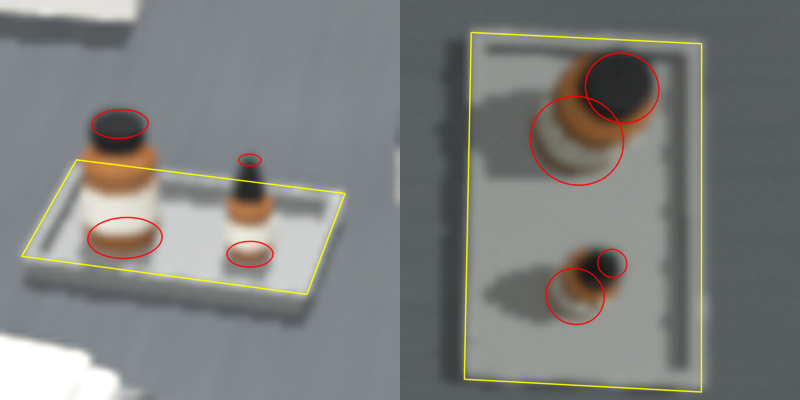

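View pics/side_15.png

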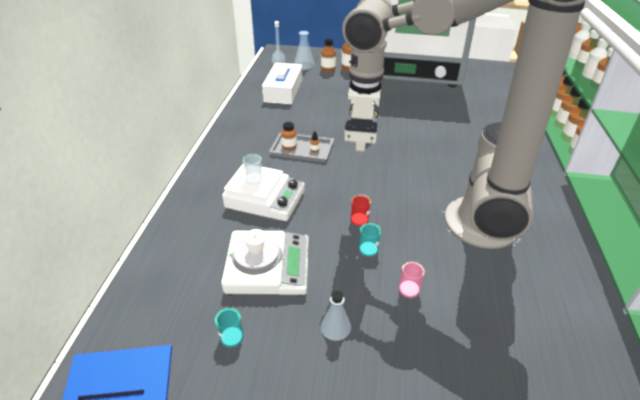

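View pics/top_15.png

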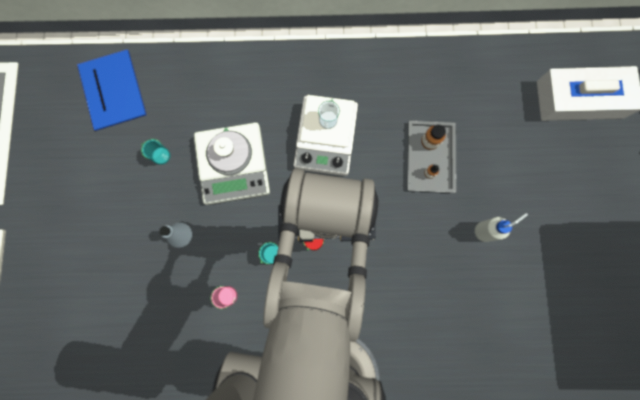

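The pictures show everything standing where it was asked. The bottles are at side (289,137) and (314,143), the beaker is on the plate at (252,168), and the lidded crucible is on the pan at (255,245). The flask and wash bottle haven't moved, and the gripper is open and clear. Handing in.

```bash
python3 -c "
from cell import finish_job
print(finish_job())"
```

```text
the job is handed in; nothing more can be done
None
```

The bench is set out as asked and the job is handed in, at about 48 s of the 128 s allowed. No verdict was reported.

- **Placing:** I worked in the order given: clear beaker on the stirrer plate, crucible on the pan, lid on the crucible, reagent bottle in the back half of the tray, dropper bottle in the front half. Everything was lowered in steps of 1 mm or less at the end and released once the readings showed contact, at 5–6.5 N. On the balance the readings were 6.2 N for the crucible and 4.9 N for the lid.
- **Final checks:** The last pictures show everything upright and within about 1–2 mm of its target. The lid sat at the height expected when seated. The conical flask and wash bottle were not touched, and the gripper is open and clear of everything.
- **Disagreements:** The two cameras differed by up to 8 mm on some first readings, such as the pan and the bottle cap. Overlaying the known outlines reduced this to 1–3 mm, which I averaged. The tray's outline fitted only with the stated 190 x 120 mm taken as its inside size (about 198 x 128 mm outside), so I took its centre from that fit.
- **Not seen:** The gripper hid the crucible while it was carried, so I relied on the finger opening then. Later pictures show it standing on the pan.

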